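# Probe the test spot of a bushing on its gauge pin

### The job

Slide the white insulating bushing, flange down, fully home onto the steel pin of the grey test block and let go of it. Then draw the red probe out of its holder and hold it upright, tip down, with its brass tip on the copper spot of the bushing's flange, pressing gently so that the spring tip goes in about half way; finish while still holding it there, with the bushing still home. Leave the other things on the bench alone.

Things in the scene. Friction and masses are not known exactly. Their poses are not given: they have to be found in the camera images.
- bushing: White flanged plastic bushing, loose, standing flange down on the worktop. Origin at the centre of its underside, z up along its bore. Flange 60 mm diameter, 8 mm thick; above it a tube 26 mm in diameter up to 46 mm height (grip here); through bore 16 mm in diameter. It can stand at any yaw. About 80 g.
- spot (a point): Centre of the copper test spot (a flush disc, 13 mm across) on the upper face of the bushing's flange, 21.5 mm from the bore's axis along the bushing's x, 8 mm above its underside. It moves with the bushing.
- test_block: Fixed grey test block, 110 x 90 mm plate 14 mm thick, with an aluminium seat disc 68 mm across (its top 20 mm above the worktop) and a steel gauge pin 13 mm in diameter in its middle, which ends 70 mm above the worktop, its last 7 mm tapering to 6 mm. Origin at the centre of its underside, z up.
- seat (a point): On the pin's axis at the height of the seat disc's top, 20 mm above the worktop: the origin of the bushing comes here when it is home. The pin rises 50 mm above this point.
- holder: Fixed black bench holder for the probe: steel foot 72 mm across, upright tube 25 mm in outer diameter with a 14 mm bore, rim 90 mm above the worktop. Origin at the centre of its underside.
- probe: Red test probe, 137 mm long, loose, 60 g, upright in the holder, tip down, collar on the rim. Its y axis runs along it, from tip to handle (up); its long axis lies at x = 0, z = 12 mm. Handle: y 0 to 62 mm, 16 mm wide in x, 15 in z; grip it across x at y 25 to 45 mm (a small ridge at y 49 to 59 mm on the -z side). Collar 20 x 23 mm, y -8 to 0. Stem below 8 mm thick. It must rise 67 mm to clear the holder.
- probe_tip (a point): The lowest point of the probe's rounded brass spring tip (9 mm in diameter), on the probe's axis, 74.5 mm below the probe origin when the spring is relaxed. It moves with the spring tip.
- tip_spring (a joint): How far the brass spring tip is pushed into the probe, 0 (relaxed) to 0.012 m (bottomed). It takes 1.5 N to start it, 3.3 N at half way (0.006 m), 5.1 N at the end.
- transformer_m: Bystander: yellow-taped transformer, 29x65x29 mm; leave alone.
- transformer_t: Bystander: small yellow-taped transformer, 29x44x26 mm; leave alone.
- dial_caliper: Bystander: dial caliper lying flat, 97x234x14 mm; leave alone.
- mug: Bystander: light blue mug, 80x110x94 mm; leave alone.
- marker_pen: Bystander: white and blue marker pen lying flat, 17x135x16 mm; leave alone.
- tweezers: Bystander: steel tweezers lying flat, 10x124x9 mm; leave alone.
Things that resemble listed ones, but are neither listed nor needed, are in the scene too. What is shaped like the probe but green is not meant.

How it is judged:
By the outcome, as a careful person would: the job done as asked, in the order asked, and still so for the second after the job is handed in, while the arm keeps its last pose, push and grip.
It also fails if it takes over 50 s, if anything falls off the work surface, if the arm or the gripper's body presses on something with over 40 N, if the wrist force passes 120 N, or if a joint passes its speed limit or range.

### The arm

A 7-joint arm with a two-finger parallel gripper is mounted at the origin on a cart in front of the work surface, level with it; the furniture and walls round the work are solid. World frame = base frame: x ahead of the robot, y to its left, z up, the work surface at z = 0. Lengths are in m, angles in rad, forces in N, time in s.
With the tool pointing down it reaches from about 0.425 to 0.875 m from the base axis. Payload 4.7 kg.
Tool frame: the origin (TCP) lies at the very end of the fingers, on their centre line; the grasp point (between the pads) lies 19 mm behind it; x points along the fingers, z is the direction in which the jaws open and shut, and the axes are right-handed (so a half turn about x gives the same grasp; the last joint's range is limited). The gripper opens to 87 mm and grips with 3 to 60 N. Pads are 19 mm wide; open, the fingers measure 117 mm over their backs; the gripper's body (75 mm by 190 mm) begins 51 mm behind the grasp point.
Start: joints at [1.364, 0.321, -0.07, 1.45, 0.023, 1.371, -0.057], TCP at [0.142, -0.634, 0.223] pointing down, gripper open.
Joint ranges: [-2.86, 2.86], [-0.3, 2.09], [-1.38, 1.24], [0.06, 2.45], [-1.56, 4.7], [0.09, 2.05], [-2.69, 2.69]. Speed limits (rad/s): [2.57, 2.57, 3.14, 3.14, 3.14, 3.14, 3.14].

### API

Orientations are given as a rotation vector (axis times angle).
In Python, from bench import telemetry, viewer, workorder gives the robot as it stands.
- The arm moves only by the shell command python3 -m creep 'ROWS' [FORCE]. ROWS is JSON, a list of rows, each an object of numbers: "fingers": the opening, from 0 (shut) to 1 (fully open); "x", "y", "z": the shift along the tool's x, y, z in units of 40 mm (1.0 is 40 mm); "twist": the turn about the tool's x in units of 5 degrees (1.0 is 5 degrees). In form: [{"fingers": .., "x": .., "y": .., "z": .., "twist": ..}, ...]. A call has 1 to 20 rows; each row is the pose to reach, as a shift and turn from the pose commanded when the call began, along the tool's axes at that moment; what a row does not reach only later rows make up. A row lasts 1/12 s, in which the tool goes at most 41.7 mm and 7.16 degrees, less where a joint would pass 70% of its speed; a pose out of reach is approached as far as the arm can. A call with a gripper value outside its range is refused whole. The fingers move at their own pace and stop on an object; FORCE is the grip in N (left out, the last holds). Time passes only in rows, so rows that repeat a pose let the fingers close. It gives the time, the measured TCP pose, the force and the opening at its end, in the units of the state.
- telemetry.get_state(): the state, without advancing time (a new reading comes with each control period).
- viewer.get_image(name): name is "side" or "top" or "wrist"; returns a dict with "pixels" (480x640x3 uint8, red, green, blue), "z_map" (480x640 float32, m along the optical axis (not along the pixel's ray), 0 where there is no reading), "K" (3x3 intrinsics, pixels), "xyz" and "attitude" of the camera in the world. Camera axes: x right, y up, looking along -z (the intrinsics and any distortion apply to the point x, -y, -z); pixel columns grow to the right and rows downward; lengths in m; the calibration is good to about 2 mm. A picture is of the moment at which its call begins.
- workorder.close_job(): hands the job in, once; it reports no verdict.
The state is a dict: "time": time; "joint_positions": joint angles; "qd": joint speeds; "joint_torque": joint torques, N m; "position": TCP position; "tool_rot": TCP orientation; "ft_force": force on the tool from outside, world axes, zero at the start; "torque": the same for the moment, N m; "grip_width": opening from 0.0 (shut) to 1.0 (fully open).
Only numpy, scipy, OpenCV 4.12 (cv2) and the standard library are available. Lean on these libraries where they do the work, as an engineer would, in place of code of your own. Each camera call takes 0.05 s, during which the arm holds its last target.

## Working session

There is one attempt and no reset: what is moved stays moved. The work goes in short steps, Python scripts to look and compute and a shell command to move; the robot and the scene stay as the last step left them, time stands still between calls to the robot, and variables do not carry over. Pictures are saved under pics/ and viewed, and the job is handed in when it is done.

```bash
ls; mkdir -p pics
python3 - <<'E'
from bench import telemetry, viewer
import cv2,numpy as np
s=telemetry.get_state()
for k,v in s.items(): print(k,np.round(v,4))
for n in ["side","top","wrist"]:
    im=viewer.get_image(n); cv2.imwrite(f"pics/a_{n}.png",im["pixels"][:,:,::-1]); print(n,im["K"],im["xyz"],im["attitude"],[k for k in im])
E
```

```text
pics
time 0.0
joint_positions [ 1.3641  0.3218 -0.07    1.4516  0.0226  1.3708 -0.0569]
qd [ 0.0012 -0.0007  0.0003 -0.0003  0.0012 -0.0019  0.0001]
joint_torque [-3.00000e-04 -4.91290e+01 -4.03500e-01 -3.12531e+01 -6.37000e-02
  4.37000e-02  2.00000e-04]
position [ 0.1422 -0.6337  0.2215]
tool_rot [ 1.0461  1.3072 -1.0443]
ft_force [-0.1986 -0.8071 -0.2194]
torque [0.009  0.0457 0.0244]
grip_width 0.9995
side [[564.7283342    0.         315.46182138]
 [  0.         564.7283342  232.26600419]
 [  0.           0.           1.        ]] [ 0.08250179 -1.41372909  0.68818674] [ 1.18432598 -0.17575592 -0.24184525] ['pixels', 'z_map', 'K', 'xyz', 'attitude']
top [[526.64742634   0.         312.00353879]
 [  0.         526.64742634 242.5066235 ]
 [  0.           0.           1.        ]] [0.39850347 0.04445519 1.39374101] [ 0.05646884 -0.07818398 -1.56296299] ['pixels', 'z_map', 'K', 'xyz', 'attitude']
wrist [[419.77303843   0.         320.45656081]
 [  0.         419.77303843 242.87092322]
 [  0.           0.           1.        ]] [ 0.21290148 -0.61842911  0.38365742] [-0.22619454  0.18412255 -1.34092743] ['pixels', 'z_map', 'K', 'xyz', 'attitude']
```

View pics/a_side.png

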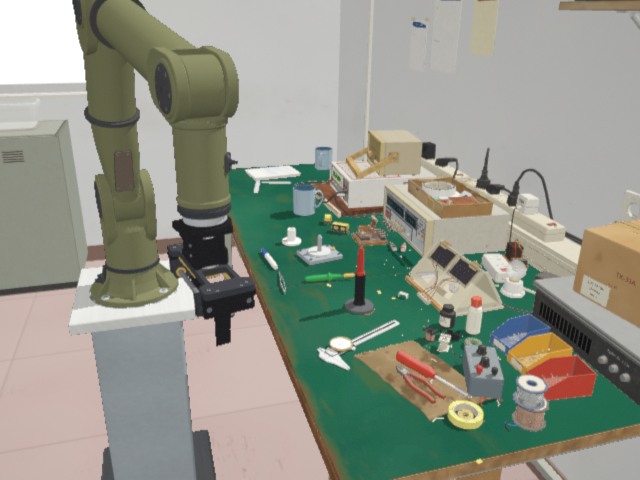

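View pics/a_top.png

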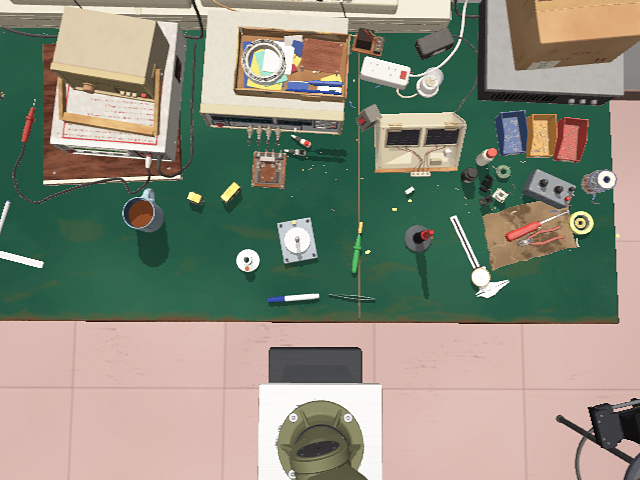

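View pics/a_wrist.png

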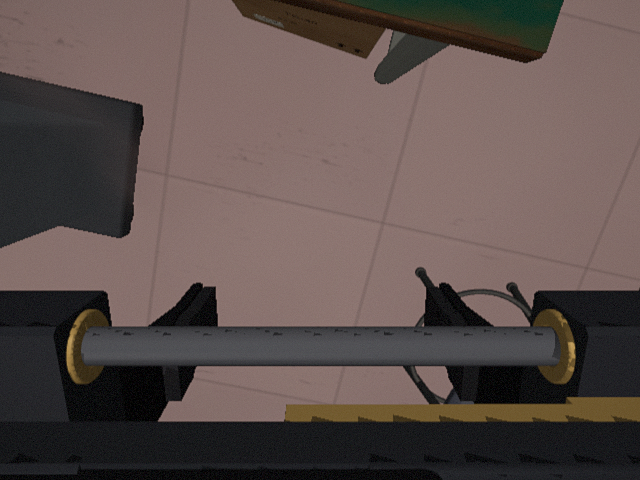

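The top view shows the bushing at (248,260), the block and pin at (297,240), the red probe in its holder at (420,237), and the green look-alike at (357,248). Other lookalikes are a white plug at (430,85), a corded red probe at (28,120) and a red screwdriver at (522,231).

```bash
cat > h.py <<'E'
import numpy as np,cv2
from scipy.spatial.transform import Rotation as R
from bench import telemetry, viewer
def pts(im):
    z=im["z_map"];v,u=np.mgrid[0:480,0:640];K=im["K"]
    c=np.stack([(u-K[0,2])/K[0,0]*z,-(v-K[1,2])/K[1,1]*z,-z],-1)
    return c@R.from_rotvec(im["attitude"]).as_matrix().T+np.array(im["xyz"])
def ray(im,u,v,h):
    K=im["K"];d=R.from_rotvec(im["attitude"]).as_matrix()@np.array([(u-K[0,2])/K[0,0],-(v-K[1,2])/K[1,1],-1])
    o=np.array(im["xyz"]);return o+d*(h-o[2])/d[2]
def proj(im,p):
    c=R.from_rotvec(im["attitude"]).as_matrix().T@(np.array(p)-im["xyz"]);K=im["K"]
    return K[0,0]*c[0]/-c[2]+K[0,2],K[1,1]*-c[1]/-c[2]+K[1,2]
def crop(im,n,u0,v0,w,h,s):
    cv2.imwrite(n,cv2.resize(im["pixels"][v0:v0+h,u0:u0+w,::-1],None,fx=s,fy=s,interpolation=cv2.INTER_CUBIC))
E
python3 - <<'E'
from h import *
im=viewer.get_image("top");P=pts(im)
for n,(u,v) in dict(bush=(248,255),flange=(256,266),pin=(297,240),plate=(310,258),table=(330,240),probe=(425,235),foot=(410,246),green=(357,250)).items(): print(n,P[v,u].round(4))
crop(im,"pics/b1.png",225,210,220,100,3.6)
s=viewer.get_image("side");crop(s,"pics/b2.png",240,200,160,120,5)
E
```

```text
bush [0.4811 0.1895 0.048 ]
flange [0.455 0.173 0.001]
pin [0.5187 0.0644 0.0679]
plate [0.4767 0.0307 0.0093]
table [ 0.5258 -0.0224 -0.0032]
probe [ 0.5286 -0.2485  0.1189]
foot [ 0.5103 -0.2336  0.0089]
green [ 0.4982 -0.0926  0.0158]
```

View pics/b1.png

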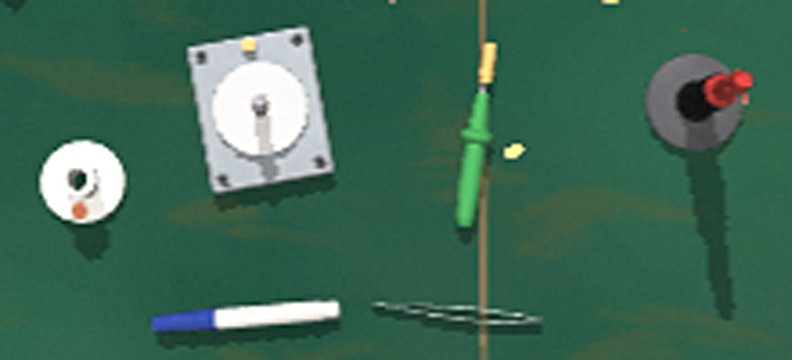

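View pics/b2.png

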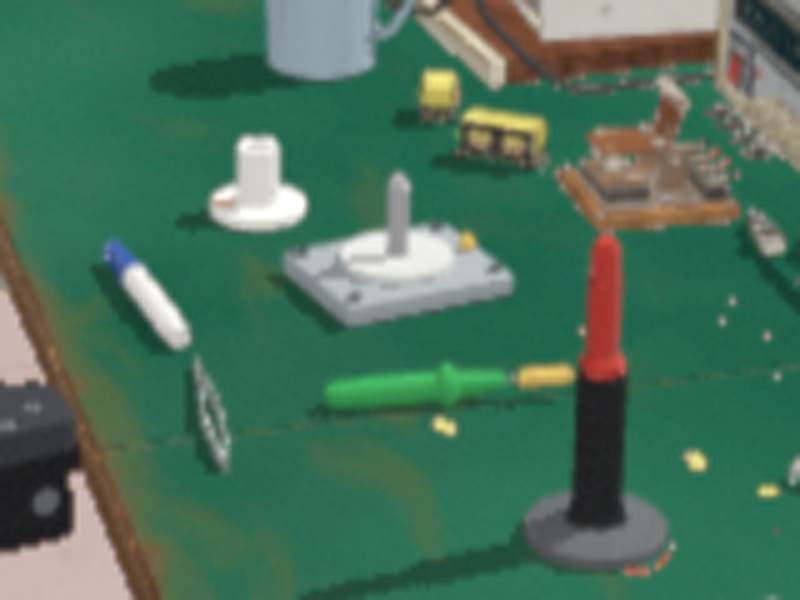

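Run:
```python
from h import *
s=telemetry.get_state();M=R.from_rotvec(s["tool_rot"]).as_matrix();print(M.round(3))
top=viewer.get_image("top");sd=viewer.get_image("side")
def blobs(im,mask,roi,h,name):
    u0,v0,u1,v1=roi;m=np.zeros((480,640),np.uint8);m[v0:v1,u0:u1]=mask[v0:v1,u0:u1]
    cs,_=cv2.findContours(m,0,2);c=max(cs,key=cv2.contourArea);e=cv2.fitEllipse(c)
    print(name,np.round(e[0],1),np.round(e[1],1),ray(im,*e[0],h).round(4)); return e
for n,im in (("top",top),("side",sd)):
    hsv=cv2.cvtColor(im["pixels"],cv2.COLOR_RGB2HSV)
    w=((hsv[...,1]<60)&(hsv[...,2]>170)).astype(np.uint8)*255
    cop=((hsv[...,1]>70)&((hsv[...,0]<15)|(hsv[...,0]>170))&(hsv[...,2]>100)).astype(np.uint8)*255
    red=((hsv[...,1]>150)&((hsv[...,0]<10)|(hsv[...,0]>170))&(hsv[...,2]>100)).astype(np.uint8)*255
    if n=="top":
        blobs(im,w,(230,245,266,276),.008,"flange"); 
        w2=((hsv[...,1]<40)&(hsv[...,2]>225)).astype(np.uint8)*255
        blobs(im,w2,(275,215,320,268),.020,"seat"); blobs(im,cop,(235,262,260,275),.008,"spot")
        blobs(im,red,(405,220,440,250),.14,"probe")
        d=((hsv[...,1]<60)&(hsv[...,2]<140)).astype(np.uint8)*255
        blobs(im,d,(400,220,436,256),.005,"foot")
    else:
        blobs(im,red,(350,240,370,280),.12,"probe"); blobs(im,cop,(280,235,292,246),.008,"spot")
P=pts(top)
for nm,p in dict(pin=(.5187,.0644,.07),seat=(.5187,.0644,.02)).items(): print(nm,proj(top,p),proj(sd,p))
```

```text
[[-0.     0.976  0.219]
 [ 0.001  0.219 -0.976]
 [-1.    -0.    -0.001]]
flange [247.5 260. ] [21.9 22.5] [0.4704 0.1949 0.008 ]
seat [296.5 239.5] [23.9 25.6] [0.5242 0.0664 0.02  ]
spot [246.7 268.2] [3.6 4.6] [0.4489 0.1968 0.008 ]
probe [425.9 234. ] [ 7.7 14.1] [ 0.5289 -0.2458  0.14  ]
foot [416.4 238.4] [24.5 26.1] [ 0.5309 -0.2517  0.005 ]
probe [360.  263.8] [ 7.1 32.4] [ 0.5324 -0.2608  0.12  ]Traceback (most recent call last):
  File "<stdin>", line 21, in <module>
  File "<stdin>", line 6, in blobs
ValueError: max() iterable argument is empty
```

```bash
python3 -m creep '[{"fingers":1,"x":-0.7,"y":8.6,"z":-5.35,"twist":0},{"fingers":1,"x":-0.7,"y":8.6,"z":-5.35,"twist":0},{"fingers":1,"x":-0.7,"y":8.6,"z":-5.35,"twist":0},{"fingers":1,"x":-0.7,"y":8.6,"z":-5.35,"twist":0},{"fingers":1,"x":-0.7,"y":8.6,"z":-5.35,"twist":0},{"fingers":1,"x":-0.7,"y":8.6,"z":-5.35,"twist":0},{"fingers":1,"x":-0.7,"y":8.6,"z":-5.35,"twist":0},{"fingers":1,"x":-0.7,"y":8.6,"z":-5.35,"twist":0},{"fingers":1,"x":-0.7,"y":8.6,"z":-5.35,"twist":0},{"fingers":1,"x":-0.7,"y":8.6,"z":-5.35,"twist":0},{"fingers":1,"x":-0.7,"y":8.6,"z":-5.35,"twist":0},{"fingers":1,"x":-0.7,"y":8.6,"z":-5.35,"twist":0}]'
```

```text
time: 1.35
position: [0.4329, -0.3481, 0.2509]
tool_rot: [1.041, 1.307, -1.041]
ft_force: [-0.4, -0.1, -0.2]
grip_width: 1.004
```

Run:
```python
from h import *
im=viewer.get_image("wrist");cv2.imwrite("pics/c_w.png",im["pixels"][:,:,::-1])
```

```text
(no output)
```

View pics/c_w.png

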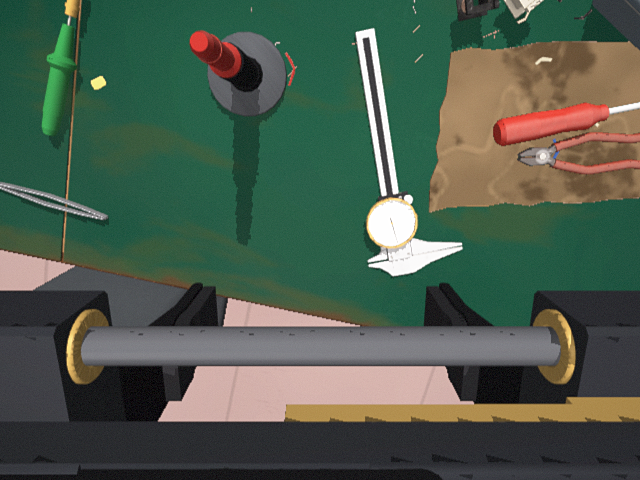

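The wrist view shows the red probe in its holder at (225,65), the green probe at left (60,90) and the caliper at (390,200). I'm moving on to the bushing and block.

```bash
python3 -m creep '[{"fingers":1,"y":2.3,"z":-11.7},{"fingers":1,"y":2.3,"z":-11.7},{"fingers":1,"y":2.3,"z":-11.7},{"fingers":1,"y":2.3,"z":-11.7},{"fingers":1,"y":2.3,"z":-11.7},{"fingers":1,"y":2.3,"z":-11.7},{"fingers":1,"y":2.3,"z":-11.7},{"fingers":1,"y":2.3,"z":-11.7},{"fingers":1,"y":2.3,"z":-11.7},{"fingers":1,"y":2.3,"z":-11.7},{"fingers":1,"y":2.3,"z":-11.7},{"fingers":1,"y":2.3,"z":-11.7},{"fingers":1,"y":2.3,"z":-11.7},{"fingers":1,"y":2.3,"z":-11.7},{"fingers":1,"y":2.3,"z":-11.7},{"fingers":1,"y":2.3,"z":-11.7}]'
python3 - <<'E'
from h import *
im=viewer.get_image("wrist");cv2.imwrite("pics/d_w.png",im["pixels"][:,:,::-1])
np.savez("d_w.npz",**im)
print(telemetry.get_state()["joint_positions"])
E
```

```text
[ 0.94965463  0.12429642 -0.34230305  1.63832067  0.04347452  1.38658626
 -0.74940586]$[0]: bad value
```

View pics/d_w.png

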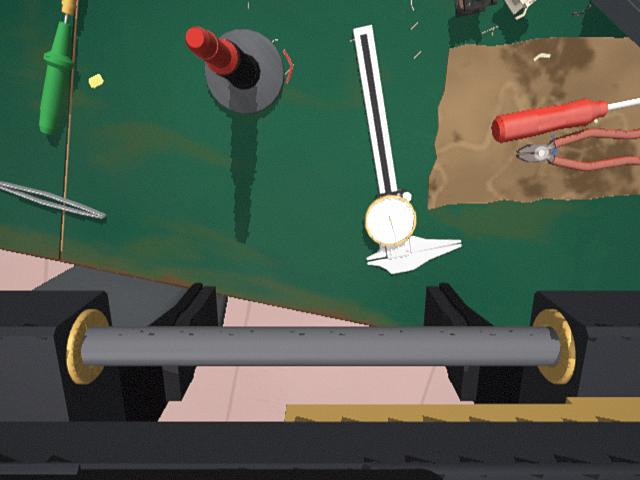

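The call was refused because rows need every key. I'll resend it complete.

```bash
python3 -m creep '[{"fingers":1,"x":0,"y":2.3,"z":-11.7,"twist":0},{"fingers":1,"x":0,"y":2.3,"z":-11.7,"twist":0},{"fingers":1,"x":0,"y":2.3,"z":-11.7,"twist":0},{"fingers":1,"x":0,"y":2.3,"z":-11.7,"twist":0},{"fingers":1,"x":0,"y":2.3,"z":-11.7,"twist":0},{"fingers":1,"x":0,"y":2.3,"z":-11.7,"twist":0},{"fingers":1,"x":0,"y":2.3,"z":-11.7,"twist":0},{"fingers":1,"x":0,"y":2.3,"z":-11.7,"twist":0},{"fingers":1,"x":0,"y":2.3,"z":-11.7,"twist":0},{"fingers":1,"x":0,"y":2.3,"z":-11.7,"twist":0},{"fingers":1,"x":0,"y":2.3,"z":-11.7,"twist":0},{"fingers":1,"x":0,"y":2.3,"z":-11.7,"twist":0},{"fingers":1,"x":0,"y":2.3,"z":-11.7,"twist":0},{"fingers":1,"x":0,"y":2.3,"z":-11.7,"twist":0},{"fingers":1,"x":0,"y":2.3,"z":-11.7,"twist":0}]'
python3 - <<'E'
from h import *
im=viewer.get_image("wrist");cv2.imwrite("pics/d_w.png",im["pixels"][:,:,::-1])
np.savez("d_w.npz",**im)
print(telemetry.get_state()["joint_positions"])
E
```

```text
time: 2.7
position: [0.4188, 0.1242, 0.2504]
tool_rot: [1.047, 1.304, -1.048]
ft_force: [-0.4, -0.5, -0.1]
grip_width: 0.999
[ 0.61447816 -0.18308196 -0.84433621  1.87488038 -0.13836173  1.3912087
 -1.55098477]
```

View pics/d_w.png

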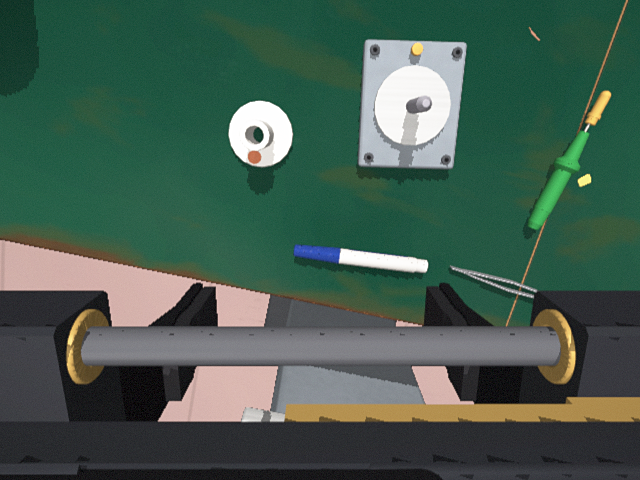

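Bushing at (260,134) with its copper spot at (254,157), seat disc at (413,105), pin tip near (424,103).

```bash
cat >> h.py <<'E'
def blob(im,mask,roi,h,name):
    u0,v0,u1,v1=roi;m=np.zeros((480,640),np.uint8);m[v0:v1,u0:u1]=mask[v0:v1,u0:u1]*255
    cs,_=cv2.findContours(m,0,2);c=cv2.convexHull(max(cs,key=cv2.contourArea));e=cv2.fitEllipse(c)
    print(name,np.round(e[0],1),np.round(e[1],1),ray(im,*e[0],h).round(4)); return e
E
python3 - <<'E'
from h import *
im=dict(np.load("d_w.npz"))
hsv=cv2.cvtColor(im["pixels"],cv2.COLOR_RGB2HSV)
w=(hsv[...,1]<50)&(hsv[...,2]>150)
blob(im,w,(220,90,300,175),.008,"flange")
blob(im,(hsv[...,1]<25)&(hsv[...,2]>225),(365,55,460,160),.02,"seat")
cop=(hsv[...,1]>80)&((hsv[...,0]<15)|(hsv[...,0]>170))&(hsv[...,2]>80)
blob(im,cop,(240,140,270,175),.008,"spot")
# plate corners outline: grey
print(ray(im,426,102,.07),proj(im,(.47,.195,.008)))
P=pts(im)
for u,v in((413,80),(390,100),(438,120),(280,110),(240,115),(370,150),(240,70),(427,102)):print(u,v,P[v,u].round(4),hsv[v,u])
crop(im,"pics/e.png",220,30,260,160,3)
E
```

```text
flange [260.1 133.4] [63.5 66.4] [0.4714 0.1932 0.008 ]
seat [412.2 104.7] [74.5 80.3] [0.5253 0.0639 0.02  ]
spot [254.  156.7] [12.9 13.2] [0.4491 0.1951 0.008 ]
[0.52498121 0.06369519 0.07      ] (np.float64(257.95664910039204), np.float64(134.43882794148925))
413 80 [0.5454 0.0687 0.0191] [ 30   2 248]
390 100 [0.525  0.0841 0.0193] [ 20   3 249]
438 120 [0.5177 0.0378 0.0202] [ 20   3 246]
280 110 [0.4958 0.1792 0.006 ] [  0   0 255]
240 115 [0.4835 0.2141 0.0086] [  0   0 254]
370 150 [0.4789 0.0903 0.0152] [109  18 198]
240 70 [5.223e-01 2.221e-01 5.000e-04] [ 78 161  87]
427 102 [0.5252 0.0629 0.0699] [135  12 221]
```

View pics/e.png

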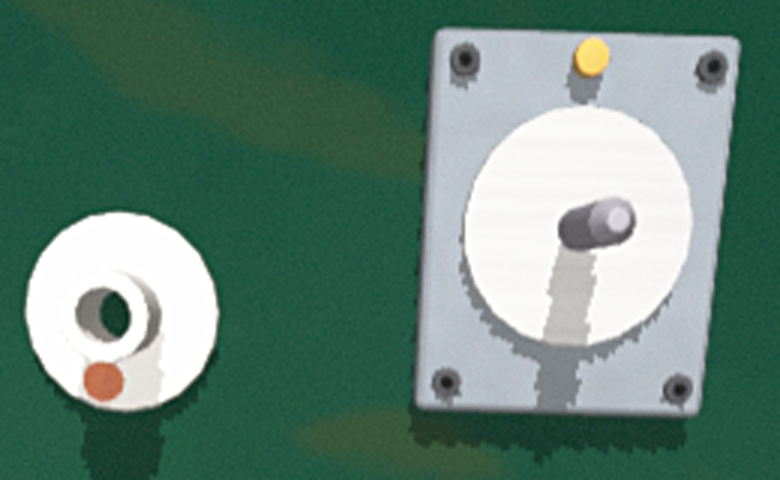

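```bash
cat >> h.py <<'E'
def units(t):
    s=telemetry.get_state();M=R.from_rotvec(s["tool_rot"]).as_matrix()
    d=np.array(t)-s["position"]
    print("pos",np.round(s["position"],4),"ydir",M[:,1].round(4),"xdir",M[:,0].round(4),"units xyz",(M.T@d/.04).round(3),"q",np.round(s["joint_positions"],2))
E
python3 - <<'E'
from h import *
units((.4714,.1932,.08))
E
```

```text
pos [0.4188 0.1241 0.2504] ydir [ 9.767e-01  2.147e-01 -4.000e-04] xdir [-3.e-04 -5.e-04 -1.e+00] units xyz [ 4.258  1.658 -1.406] q [ 0.61 -0.18 -0.84  1.87 -0.14  1.39 -1.55]
```

```bash
python3 -m creep '[{"fingers":1,"x":0,"y":1.66,"z":-1.41,"twist":0},{"fingers":1,"x":0,"y":1.66,"z":-1.41,"twist":0},{"fingers":1,"x":1,"y":1.66,"z":-1.41,"twist":0},{"fingers":1,"x":2,"y":1.66,"z":-1.41,"twist":0},{"fingers":1,"x":3,"y":1.66,"z":-1.41,"twist":0},{"fingers":1,"x":4,"y":1.66,"z":-1.41,"twist":0},{"fingers":1,"x":4.26,"y":1.66,"z":-1.41,"twist":0},{"fingers":1,"x":4.26,"y":1.66,"z":-1.41,"twist":0},{"fingers":1,"x":4.26,"y":1.66,"z":-1.41,"twist":0},{"fingers":1,"x":4.26,"y":1.66,"z":-1.41,"twist":0}]'
python3 - <<'E'
from h import *
im=viewer.get_image("wrist");cv2.imwrite("pics/f_w.png",im["pixels"][:,:,::-1])
np.savez("f_w.npz",**im)
units((.4714,.1932,.015))
print(proj(im,(.4714,.1932,.046)))
E
```

```text
time: 3.58
position: [0.4729, 0.1964, 0.0825]
tool_rot: [1.048, 1.302, -1.043]
ft_force: [0.3, -0.6, 0.1]
grip_width: 1.002
pos [0.473  0.1966 0.0827] ydir [0.9759 0.218  0.0045] xdir [ 4.5e-03  6.0e-04 -1.0e+00] units xyz [ 1.693 -0.065  0.073] q [ 0.44  0.28 -0.99  1.93  0.26  1.07 -2.01]
(np.float64(325.80350626867465), np.float64(280.5468031801429))
```

View pics/f_w.png

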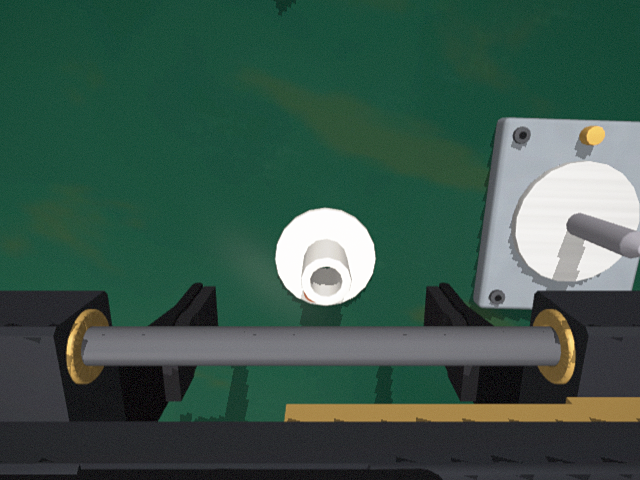

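```bash
python3 -m creep '[{"fingers":1,"x":0.4,"y":-0.065,"z":0.075,"twist":0},{"fingers":1,"x":0.9,"y":-0.065,"z":0.075,"twist":0},{"fingers":1,"x":1.3,"y":-0.065,"z":0.075,"twist":0},{"fingers":1,"x":1.6,"y":-0.065,"z":0.075,"twist":0},{"fingers":1,"x":1.6,"y":-0.065,"z":0.075,"twist":0},{"fingers":1,"x":1.6,"y":-0.065,"z":0.075,"twist":0}]'
python3 - <<'E'
from h import *
im=viewer.get_image("wrist");cv2.imwrite("pics/g_w.png",im["pixels"][:,:,::-1])
units((.4714,.1932,.016))
print(proj(im,(.4714,.1932,.046)))
E
```

```text
time: 4.13
position: [0.4696, 0.193, 0.017]
tool_rot: [1.046, 1.305, -1.044]
ft_force: [-0.5, 0.4, 0.5]
grip_width: 0.999
pos [0.47   0.1932 0.0174] ydir [0.9757 0.219  0.0021] xdir [ 2.e-03  5.e-04 -1.e+00] units xyz [0.036 0.034 0.009] q [ 0.38  0.37 -0.93  1.99  0.37  0.95 -2.08]
(np.float64(320.4683073016876), np.float64(335.4051110347715))
```

View pics/g_w.png

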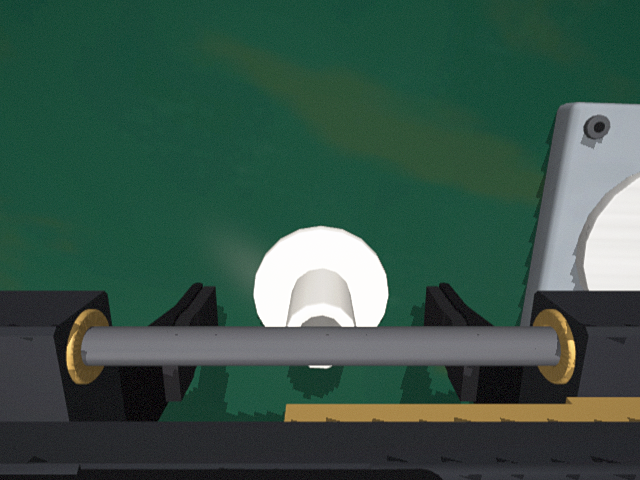

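The bushing is centred between the fingers (tube at x≈320, jaws symmetric). I'll close on it.

```bash
python3 -m creep '[{"fingers":0.6,"x":0,"y":0.03,"z":0,"twist":0},{"fingers":0.2,"x":0,"y":0.03,"z":0,"twist":0},{"fingers":0.2,"x":0,"y":0.03,"z":0,"twist":0},{"fingers":0.2,"x":0,"y":0.03,"z":0,"twist":0},{"fingers":0.2,"x":0,"y":0.03,"z":0,"twist":0},{"fingers":0.2,"x":0,"y":0.03,"z":0,"twist":0},{"fingers":0.2,"x":0,"y":0.03,"z":0,"twist":0},{"fingers":0.2,"x":0,"y":0.03,"z":0,"twist":0}]' 15
```

```text
time: 4.85
position: [0.47, 0.193, 0.0161]
tool_rot: [1.045, 1.306, -1.045]
ft_force: [-0.6, -0.2, 0.1]
grip_width: 0.475
```

```bash
python3 -m creep '[{"fingers":0.2,"x":0,"y":0,"z":0,"twist":0},{"fingers":0.2,"x":0,"y":0,"z":0,"twist":0},{"fingers":0.2,"x":0,"y":0,"z":0,"twist":0},{"fingers":0.2,"x":0,"y":0,"z":0,"twist":0},{"fingers":0.2,"x":0,"y":0,"z":0,"twist":0},{"fingers":0.2,"x":0,"y":0,"z":0,"twist":0}]' 15
python3 -m creep '[{"fingers":0.2,"x":-0.3,"y":0,"z":0,"twist":0},{"fingers":0.2,"x":-0.8,"y":0,"z":0,"twist":0},{"fingers":0.2,"x":-1.4,"y":0,"z":0,"twist":0},{"fingers":0.2,"x":-1.9,"y":0,"z":0,"twist":0},{"fingers":0.2,"x":-1.9,"y":0,"z":0,"twist":0},{"fingers":0.2,"x":-1.9,"y":0,"z":0,"twist":0}]'
python3 - <<'E'
from h import *
units((.5250,.0637,.0915))
E
```

```text
time: 5.35
position: [0.47, 0.193, 0.0161]
tool_rot: [1.045, 1.306, -1.045]
ft_force: [-0.5, 0.6, -0.1]
grip_width: 0.298
time: 5.85
position: [0.471, 0.1932, 0.0935]
tool_rot: [1.046, 1.303, -1.043]
ft_force: [-0.1, -0.5, -2.0]
grip_width: 0.3
pos [0.471  0.1932 0.0935] ydir [0.9758 0.2187 0.0028] xdir [ 2.9e-03 -3.0e-04 -1.0e+00] units xyz [0.054 0.609 3.454] q [ 0.46  0.25 -1.    1.93  0.24  1.09 -1.98]
```

```bash
python3 -m creep '[{"fingers":0.2,"x":-0.25,"y":0.1,"z":0.5,"twist":0},{"fingers":0.2,"x":-0.25,"y":0.25,"z":1.3,"twist":0},{"fingers":0.2,"x":-0.25,"y":0.4,"z":2.1,"twist":0},{"fingers":0.2,"x":-0.25,"y":0.5,"z":2.9,"twist":0},{"fingers":0.2,"x":-0.25,"y":0.58,"z":3.45,"twist":0},{"fingers":0.2,"x":-0.25,"y":0.58,"z":3.45,"twist":0},{"fingers":0.2,"x":-0.25,"y":0.58,"z":3.45,"twist":0},{"fingers":0.2,"x":-0.25,"y":0.58,"z":3.45,"twist":0}]'
python3 - <<'E'
from h import *
units((.5250,.0637,.0915))
for n in("wrist","side","top"):
    im=viewer.get_image(n);np.savez(f"h_{n}.npz",**im)
    if n=="wrist":cv2.imwrite("pics/h_w.png",im["pixels"][:,:,::-1])
    if n=="side":crop(im,"pics/h_s.png",270,190,100,80,8)
    if n=="top":crop(im,"pics/h_t.png",240,190,120,90,6)
E
```

```text
time: 6.52
position: [0.5219, 0.0642, 0.1012]
tool_rot: [1.044, 1.308, -1.045]
ft_force: [-0.8, 1.2, -0.7]
grip_width: 0.299
pos [0.5219 0.0642 0.1012] ydir [ 0.9756  0.2196 -0.0019] xdir [-2.1e-03  8.0e-04 -1.0e+00] units xyz [0.242 0.073 0.03 ] q [ 0.66  0.27 -0.93  1.88  0.24  1.11 -1.71]
```

View pics/h_w.png

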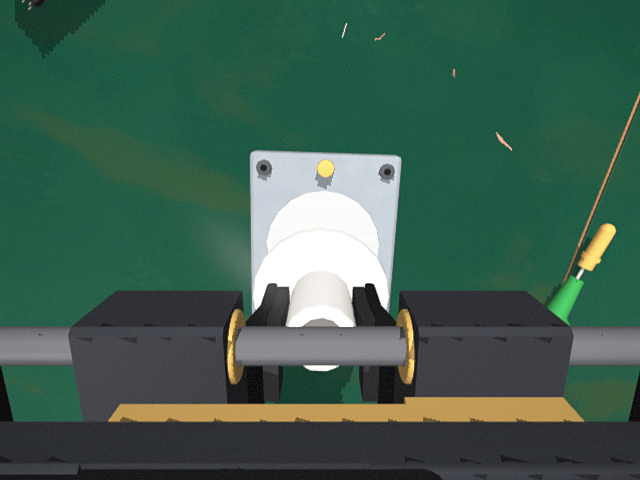

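View pics/h_s.png

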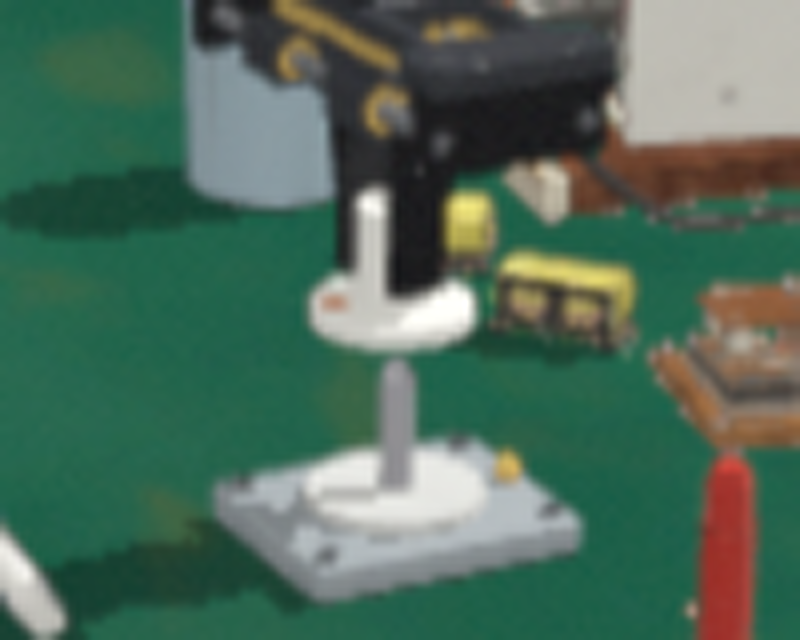

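View pics/h_t.png

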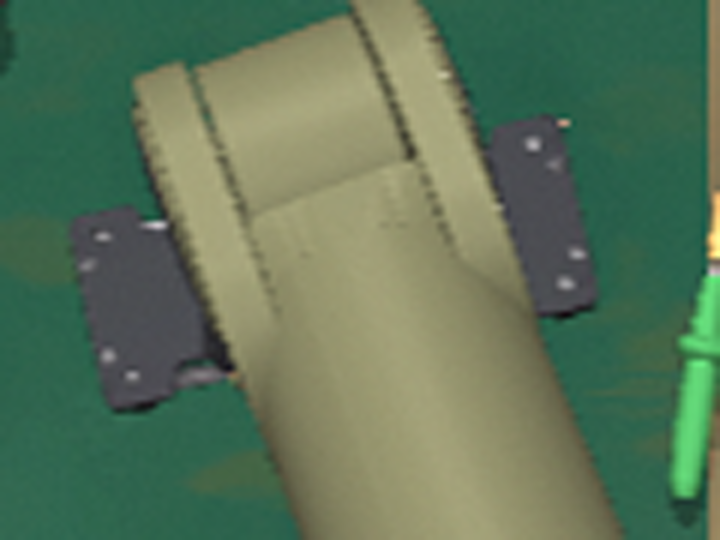

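Run:
```python
from h import *
from scipy.optimize import least_squares
im=dict(np.load("h_wrist.npz"));hsv=cv2.cvtColor(im["pixels"],cv2.COLOR_RGB2HSV)
crop(im,"pics/i.png",235,170,170,140,4.7)
s=dict(np.load("h_side.npz"))
hs=cv2.cvtColor(s["pixels"],cv2.COLOR_RGB2HSV)
# side: expected flange & pin
for nm,p in dict(flbot=(.5233,.0645,.085),pintip=(.525,.0637,.07),seat=(.525,.0637,.02)).items(): print(nm,np.round(proj(s,p),2),np.round(proj(im,p),2))
w=(hs[...,1]<40)&(hs[...,2]>150)
m=w[:, :].copy()
for v in range(222,236): 
    u=np.where(m[v,300:340])[0]+300; print(v,u.min() if len(u) else None,u.max() if len(u) else None)
for v in range(236,252):
    r=hs[v,312:328]; print(v,[int(a) for a in r[:,2]],[int(a) for a in r[:,1]])
```

```text
flbot [317.98 229.95] [320.19 288.5 ]
pintip [318.56 234.74] [322.63 274.19]
seat [318.38 250.34] [322.36 245.94]
222 315 317
223 315 317
224 312 317
225 310 327
226 309 328
227 309 328
228 309 329
229 309 329
230 309 328
231 310 327
232 312 325
233 316 321
234 None None
235 None None
236 [100, 101, 101, 101, 101, 114, 150, 155, 142, 114, 102, 99, 100, 100, 99, 100] [135, 119, 116, 124, 131, 76, 7, 3, 7, 42, 145, 175, 173, 176, 180, 179]
237 [101, 100, 101, 101, 103, 118, 148, 156, 146, 128, 103, 99, 100, 99, 100, 100] [119, 117, 114, 116, 114, 58, 5, 5, 5, 12, 121, 178, 173, 183, 181, 179]
238 [102, 101, 101, 101, 103, 118, 142, 148, 146, 133, 105, 99, 99, 100, 100, 100] [115, 116, 114, 116, 102, 43, 7, 7, 7, 13, 119, 180, 178, 176, 181, 176]
239 [103, 101, 103, 102, 103, 118, 140, 147, 145, 139, 107, 101, 100, 99, 100, 99] [114, 111, 104, 113, 102, 37, 5, 7, 7, 26, 117, 167, 168, 178, 176, 178]
240 [101, 101, 102, 101, 103, 116, 141, 146, 145, 138, 106, 100, 100, 100, 100, 99] [116, 114, 110, 111, 99, 37, 7, 5, 7, 26, 120, 171, 168, 173, 168, 175]
241 [101, 101, 101, 102, 104, 117,
[... 838 characters left out ...]
, 7, 5, 4, 4, 5, 6, 8, 9, 13]
247 [199, 215, 227, 228, 224, 189, 148, 146, 151, 188, 227, 230, 230, 222, 210, 206] [13, 7, 6, 4, 5, 1, 3, 7, 5, 1, 4, 3, 4, 2, 4, 4]
248 [231, 233, 234, 233, 227, 187, 147, 147, 152, 189, 230, 232, 233, 232, 231, 229] [6, 4, 4, 4, 4, 3, 3, 7, 5, 1, 6, 3, 5, 4, 4, 4]
249 [232, 232, 233, 233, 227, 174, 146, 146, 153, 189, 229, 232, 232, 233, 234, 233] [4, 4, 4, 4, 4, 1, 5, 5, 7, 0, 4, 4, 4, 5, 5, 5]
250 [222, 221, 221, 221, 217, 170, 152, 152, 161, 196, 228, 231, 232, 232, 232, 233] [5, 3, 5, 5, 5, 3, 3, 5, 2, 3, 4, 4, 5, 4, 4, 5]
251 [185, 184, 184, 184, 186, 190, 187, 189, 194, 215, 229, 230, 230, 231, 231, 232] [4, 4, 4, 6, 5, 4, 3, 3, 3, 5, 4, 4, 4, 4, 4, 4]
```

View pics/i.png

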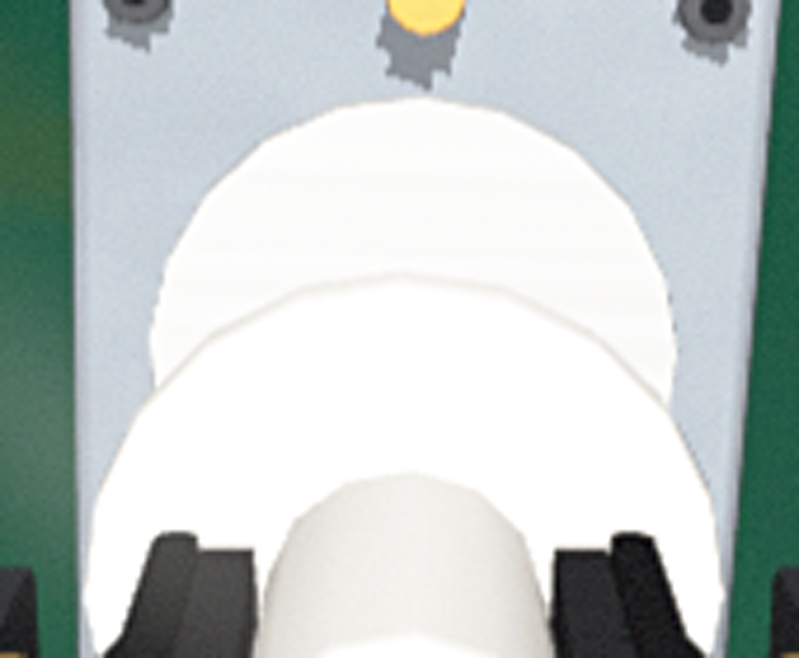

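Run:
```python
from h import *
im=dict(np.load("h_wrist.npz"))
y=np.array([.9756,.2196,0])
print(proj(im,np.array([.525,.0637,.02])+.034*y), "obs seat v190.6")
for z in(.085,.093):
  for o in (0,.001,.002,.003): print(z,o,proj(im,np.array([.5219,.0642,z])+(.03+o)*y))
```

```text
(np.float64(322.4327249284353), np.float64(189.6690502762965)) obs seat v190.6
0.085 0 (np.float64(320.1462525825953), np.float64(227.3102750347363))
0.085 0.001 (np.float64(320.1457678739553), np.float64(225.0753551971103))
0.085 0.002 (np.float64(320.14528173904694), np.float64(222.83385904696445))
0.085 0.003 (np.float64(320.14479417156565), np.float64(220.5857575150618))
0.093 0 (np.float64(320.09882550503426), np.float64(231.7691708772313))
0.093 0.001 (np.float64(320.09824672152564), np.float64(229.44272621262803))
0.093 0.002 (np.float64(320.0976661598591), np.float64(227.10913416739464))
0.093 0.003 (np.float64(320.0970838118276), np.float64(224.76836175322646))
```

```bash
python3 -m creep '[{"fingers":0.2,"x":0,"y":0.04,"z":0.03,"twist":0},{"fingers":0.2,"x":0.2,"y":0.04,"z":0.03,"twist":0},{"fingers":0.2,"x":0.4,"y":0.04,"z":0.03,"twist":0},{"fingers":0.2,"x":0.55,"y":0.04,"z":0.03,"twist":0},{"fingers":0.2,"x":0.7,"y":0.04,"z":0.03,"twist":0},{"fingers":0.2,"x":0.7,"y":0.04,"z":0.03,"twist":0},{"fingers":0.2,"x":0.7,"y":0.04,"z":0.03,"twist":0}]'
python3 - <<'E'
from h import *
units((.5250,.0637,.036))
im=viewer.get_image("side");crop(im,"pics/j_s.png",270,190,100,80,8)
E
```

```text
time: 7.25
position: [0.5243, 0.0627, 0.0735]
tool_rot: [1.045, 1.307, -1.046]
ft_force: [0.3, -0.2, -1.7]
grip_width: 0.3
pos [0.5243 0.0627 0.0735] ydir [ 0.9757  0.2192 -0.0012] xdir [-1.3e-03  2.0e-04 -1.0e+00] units xyz [ 0.937  0.023 -0.02 ] q [ 0.63  0.32 -0.91  1.9   0.28  1.06 -1.74]
```

View pics/j_s.png

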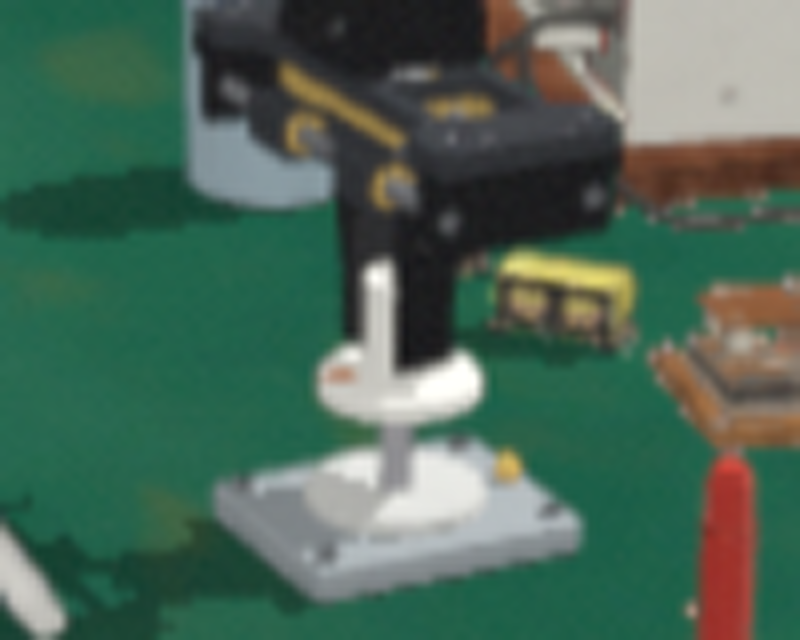

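The flange is already below the pin's tip and the side force is nil, so it is threaded. I'll lower it most of the way.

```bash
python3 -m creep '[{"fingers":0.2,"x":0.2,"y":0,"z":0,"twist":0},{"fingers":0.2,"x":0.4,"y":0,"z":0,"twist":0},{"fingers":0.2,"x":0.6,"y":0,"z":0,"twist":0},{"fingers":0.2,"x":0.75,"y":0,"z":0,"twist":0},{"fingers":0.2,"x":0.85,"y":0,"z":0,"twist":0},{"fingers":0.2,"x":0.85,"y":0,"z":0,"twist":0}]'
python3 -m creep '[{"fingers":0.2,"x":0.03,"y":0,"z":0,"twist":0},{"fingers":0.2,"x":0.06,"y":0,"z":0,"twist":0},{"fingers":0.2,"x":0.06,"y":0,"z":0,"twist":0}]'
```

```text
time: 7.8
position: [0.524, 0.0625, 0.0389]
tool_rot: [1.044, 1.307, -1.046]
ft_force: [-0.8, -0.6, -1.4]
grip_width: 0.295
time: 8.05
position: [0.525, 0.0626, 0.0378]
tool_rot: [1.045, 1.305, -1.045]
ft_force: [0.5, -0.2, -0.9]
grip_width: 0.301
```

```bash
python3 -m creep '[{"fingers":0.2,"x":0.03,"y":0,"z":0,"twist":0},{"fingers":0.2,"x":0.05,"y":0,"z":0,"twist":0},{"fingers":0.2,"x":0.05,"y":0,"z":0,"twist":0}]'
python3 -m creep '[{"fingers":0.2,"x":0.02,"y":0,"z":0,"twist":0},{"fingers":0.2,"x":0.03,"y":0,"z":0,"twist":0},{"fingers":0.2,"x":0.03,"y":0,"z":0,"twist":0}]'
```

```text
time: 8.3
position: [0.525, 0.0626, 0.036]
tool_rot: [1.045, 1.305, -1.045]
ft_force: [-0.3, -0.6, 1.5]
grip_width: 0.296
time: 8.55
position: [0.5251, 0.0626, 0.036]
tool_rot: [1.044, 1.305, -1.046]
ft_force: [-4.1, -1.1, 12.1]
grip_width: 0.297
```

Contact is at 12 N and z has stopped at the expected 36 mm, so the bushing is seated. Next I release and rise.

```bash
python3 -m creep '[{"fingers":0.3,"x":-0.04,"y":0,"z":0,"twist":0},{"fingers":0.8,"x":-0.04,"y":0,"z":0,"twist":0},{"fingers":0.8,"x":-0.04,"y":0,"z":0,"twist":0},{"fingers":0.8,"x":-0.04,"y":0,"z":0,"twist":0},{"fingers":0.8,"x":-0.04,"y":0,"z":0,"twist":0},{"fingers":0.8,"x":-0.04,"y":0,"z":0,"twist":0},{"fingers":0.8,"x":-0.04,"y":0,"z":0,"twist":0}]'
python3 -m creep '[{"fingers":0.8,"x":-0.4,"y":0,"z":0,"twist":0},{"fingers":0.8,"x":-1.2,"y":0,"z":0,"twist":0},{"fingers":0.8,"x":-2.2,"y":0,"z":0,"twist":0},{"fingers":0.8,"x":-3.2,"y":0,"z":0,"twist":0},{"fingers":0.8,"x":-4.2,"y":0,"z":0,"twist":0},{"fingers":0.8,"x":-5.0,"y":0,"z":0,"twist":0},{"fingers":0.8,"x":-5.2,"y":-0.5,"z":0,"twist":0},{"fingers":0.8,"x":-5.2,"y":-1.2,"z":0,"twist":0},{"fingers":0.8,"x":-5.2,"y":-1.2,"z":0,"twist":0},{"fingers":0.8,"x":-5.2,"y":-1.2,"z":0,"twist":0}]'
python3 - <<'E'
from h import *
units((.48,-.25,.25))
im=viewer.get_image("wrist");cv2.imwrite("pics/k_w.png",im["pixels"][:,:,::-1]);np.savez("k_w.npz",**im)
im=viewer.get_image("side");crop(im,"pics/k_s.png",270,190,100,80,8);np.savez("k_s.npz",**im)
E
```

```text
time: 9.13
position: [0.5247, 0.0627, 0.036]
tool_rot: [1.045, 1.306, -1.045]
ft_force: [-0.5, -0.4, -0.1]
grip_width: 0.664
time: 9.97
position: [0.4775, 0.0515, 0.2446]
tool_rot: [1.044, 1.301, -1.047]
ft_force: [0.2, -0.0, -0.3]
grip_width: 0.801
pos [0.4775 0.0515 0.2446] ydir [9.760e-01 2.177e-01 8.000e-04] xdir [ 0.0016 -0.0036 -1.    ] units xyz [-0.108 -1.578  7.371] q [ 0.82 -0.04 -0.95  1.8  -0.03  1.37 -1.48]
```

View pics/k_w.png

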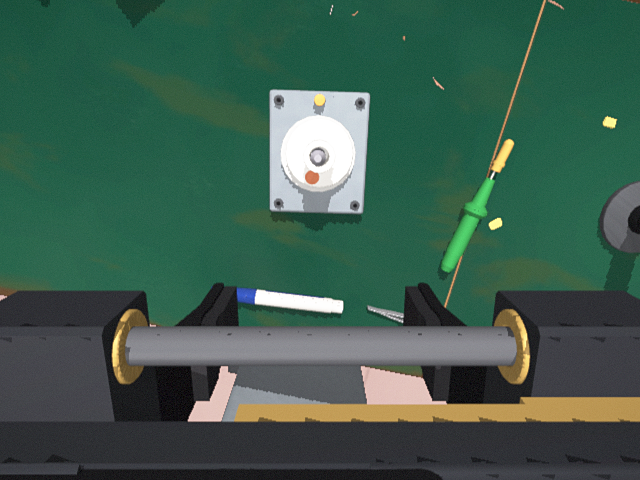

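View pics/k_s.png

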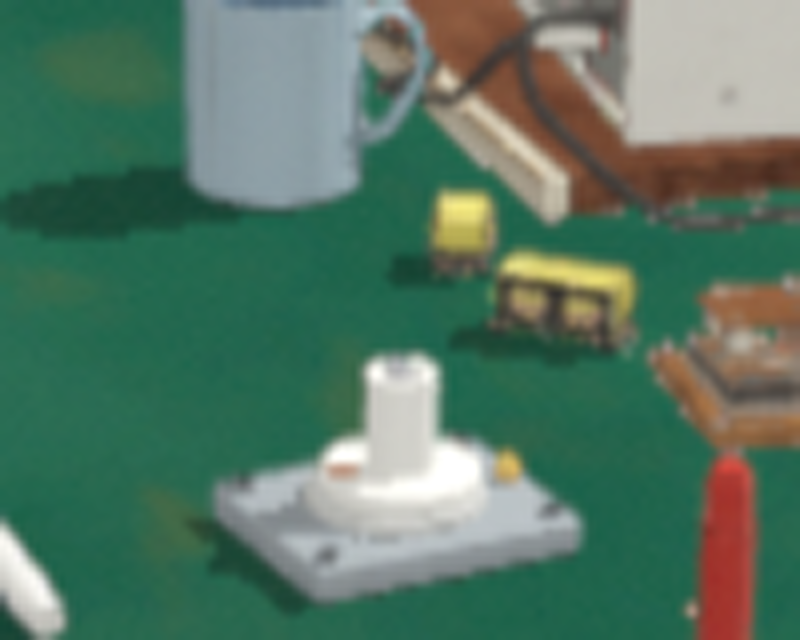

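The bushing sits home with the pin tip showing in its bore, and its spot is at (312,177) in the wrist view. I'll measure the spot, then view the probe.

```bash
python3 - <<'E'
from h import *
for f,roi in(("k_w.npz",(290,160,335,190)),("k_s.npz",(305,240,318,255))):
    im=dict(np.load(f));hsv=cv2.cvtColor(im["pixels"],cv2.COLOR_RGB2HSV)
    cop=(hsv[...,1]>80)&((hsv[...,0]<15)|(hsv[...,0]>170))&(hsv[...,2]>80)
    try: blob(im,cop,roi,.028,"spot")
    except Exception as e: print(e)
    if f[2]=="w": 
        blob(im,(hsv[...,1]<30)&(hsv[...,2]>225),(275,110,360,195),.028,"flange")
        P=pts(im);print(P[178,312],P[130,300])
E
python3 -m creep '[{"fingers":0.8,"x":0,"y":-1.6,"z":6,"twist":0},{"fingers":0.8,"x":0,"y":-1.6,"z":6,"twist":0},{"fingers":0.8,"x":0,"y":-1.6,"z":6,"twist":0},{"fingers":0.8,"x":0,"y":-1.6,"z":6,"twist":0},{"fingers":0.8,"x":0,"y":-1.6,"z":6,"twist":0},{"fingers":0.8,"x":0,"y":-1.6,"z":6,"twist":0},{"fingers":0.8,"x":0,"y":-1.6,"z":6,"twist":0},{"fingers":0.8,"x":0,"y":-1.6,"z":6,"twist":0},{"fingers":0.8,"x":0,"y":-1.6,"z":6,"twist":0}]'
python3 - <<'E'
from h import *
units((.53,-.25,.25))
im=viewer.get_image("wrist");cv2.imwrite("pics/l_w.png",im["pixels"][:,:,::-1]);np.savez("l_w.npz",**im)
im=viewer.get_image("side");np.savez("l_s.npz",**im)
im=viewer.get_image("top");np.savez("l_t.npz",**im)
E
```

```text
spot [311.5 177. ] [13.1 14. ] [0.5042 0.0647 0.028 ]
flange [317.5 151.3] [71.8 75.6] [0.5274 0.0643 0.028 ]
[0.5033903  0.06412635 0.02779276] [0.54179787 0.08316418 0.02813619]
max() iterable argument is empty
time: 10.82
position: [0.4687, -0.1951, 0.2431]
tool_rot: [1.046, 1.309, -1.043]
ft_force: [0.3, 0.9, -0.4]
grip_width: 0.8
pos [ 0.4687 -0.1951  0.2431] ydir [ 9.755e-01  2.198e-01 -1.000e-04] xdir [-8.0e-04  3.1e-03 -1.0e+00] units xyz [-0.177  1.193  1.674] q [ 1.04  0.04 -0.7   1.74  0.03  1.37 -1.02]
```

View pics/l_w.png

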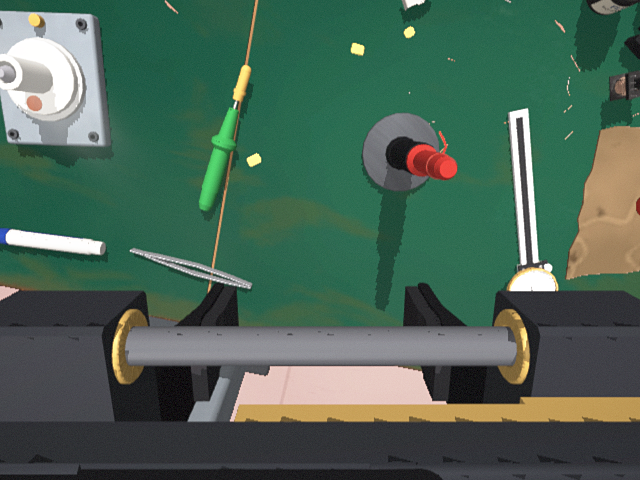

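Run:
```python
from h import *
im=dict(np.load("l_w.npz"));s=dict(np.load("l_s.npz"));t=dict(np.load("l_t.npz"))
crop(im,"pics/m_w.png",350,100,120,100,6.5)
crop(s,"pics/m_s.png",335,235,50,85,7)
P=pts(im)
for u,v in((447,168),(440,165),(425,160),(415,150),(402,150),(375,150)): print(u,v,P[v,u].round(4))
# red blob
hsv=cv2.cvtColor(im["pixels"],cv2.COLOR_RGB2HSV)
red=(hsv[...,1]>150)&((hsv[...,0]<10)|(hsv[...,0]>170))&(hsv[...,2]>100)
foot=(hsv[...,1]<60)&(hsv[...,2]<150)
blob(im,foot,(355,105,440,198),.006,"foot")
print(ray(im,449,168,.152))
for yy in range(-8,63,10): 
    sel=red&(abs(P[...,2]-(.09+yy/1000))<.004); sel[:,:350]=0;sel[:100]=0;sel[:,470:]=0;sel[200:]=0
    if sel.any(): q=P[sel];print(yy,q.mean(0).round(4),q.min(0).round(4),q.max(0).round(4),sel.sum())
```

```text
447 168 [ 0.5329 -0.2553  0.1603]
440 165 [ 0.5336 -0.2514  0.1584]
425 160 [ 0.5339 -0.2481  0.135 ]
415 150 [ 0.5384 -0.2483  0.0982]
402 150 [ 0.5361 -0.2444  0.0716]
375 150 [ 0.53   -0.2321  0.0102]
foot [400.4 151.5] [75.7 79.5] [ 0.5337 -0.256   0.006 ]
[ 0.5329332  -0.25903524  0.152     ]
2 [ 0.5331 -0.2492  0.0945] [ 0.5214 -0.2621  0.0883] [ 0.5442 -0.2446  0.096 ] 49
12 [ 0.533  -0.2512  0.0998] [ 0.5226 -0.26    0.098 ] [ 0.5427 -0.2465  0.1057] 158
22 [ 0.5333 -0.2499  0.1119] [ 0.5253 -0.2554  0.1081] [ 0.5405 -0.2481  0.1159] 55
32 [ 0.5336 -0.2496  0.1224] [ 0.5254 -0.2544  0.1181] [ 0.5406 -0.2479  0.1259] 65
42 [ 0.5334 -0.2493  0.1323] [ 0.5257 -0.2528  0.1281] [ 0.5401 -0.2479  0.136 ] 68
52 [ 0.5334 -0.2505  0.1416] [ 0.5248 -0.2574  0.1381] [ 0.5407 -0.248   0.1459] 129
62 [ 0.533  -0.2514  0.1528] [ 0.5257 -0.2605  0.148 ] [ 0.5398 -0.2488  0.156 ] 153
```

View pics/m_w.png

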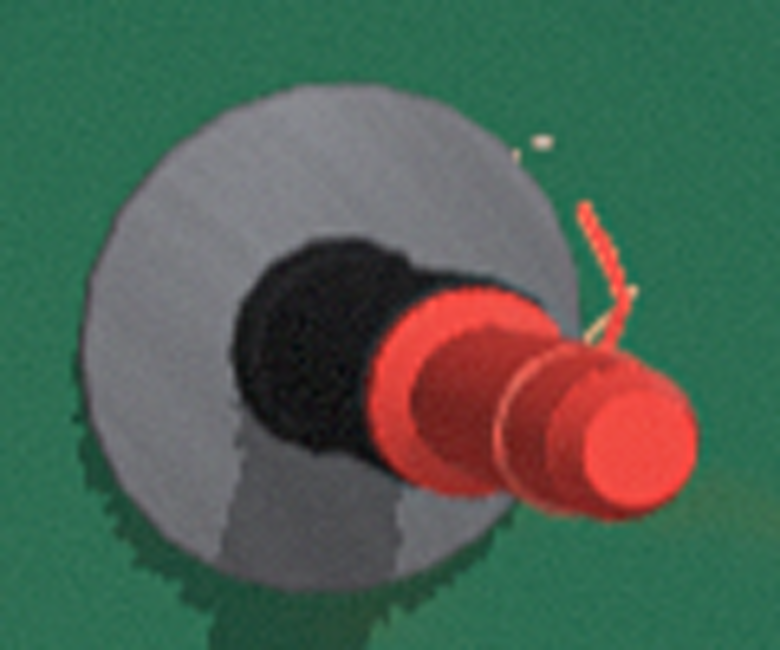

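View pics/m_s.png

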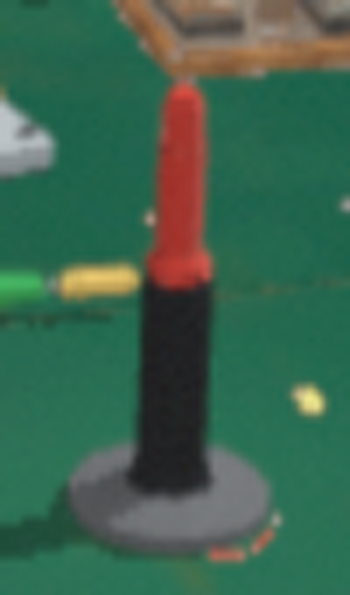

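```bash
python3 - <<'E'
from h import *
units((.40,-.28,.215))
E
python3 -m creep '[{"fingers":0.8,"x":0.2,"y":-1.1,"z":1.0,"twist":0},{"fingers":0.8,"x":0.7,"y":-2.1,"z":1.7,"twist":0},{"fingers":0.8,"x":0.7,"y":-2.1,"z":1.7,"twist":0},{"fingers":0.8,"x":0.7,"y":-2.1,"z":1.7,"twist":0},{"fingers":0.8,"x":0.7,"y":-2.1,"z":1.7,"twist":0},{"fingers":0.8,"x":0.7,"y":-2.1,"z":1.7,"twist":0}]'
python3 - <<'E'
from h import *
im=viewer.get_image("wrist");np.savez("n_w.npz",**im)
u,v=map(int,proj(im,(.533,-.256,.12)));print(u,v,im["xyz"])
u0=max(0,u-60);v0=max(0,v-70);crop(im,"pics/n_w.png",u0,v0,120,110,5.4);print(u0,v0)
units((.5333,-.256,.116))
E
```

```text
pos [ 0.4688 -0.1942  0.2439] ydir [ 0.975   0.2223 -0.    ] xdir [-2.e-04  6.e-04 -1.e+00] units xyz [ 0.722 -2.154  1.71 ] q [ 1.03  0.04 -0.71  1.74  0.03  1.37 -1.02]
time: 11.47
position: [0.4021, -0.2794, 0.2165]
tool_rot: [1.044, 1.306, -1.043]
ft_force: [-0.0, -0.3, 0.0]
grip_width: 0.8
331 13 [ 0.47253616 -0.26369241  0.37868109]
271 0
pos [ 0.4025 -0.2792  0.2167] ydir [0.975  0.2221 0.001 ] xdir [ 1.1e-03 -5.0e-04 -1.0e+00] units xyz [2.522 3.315 0.158] q [ 1.16  0.   -0.6   1.83  0.    1.31 -0.79]
```

View pics/n_w.png

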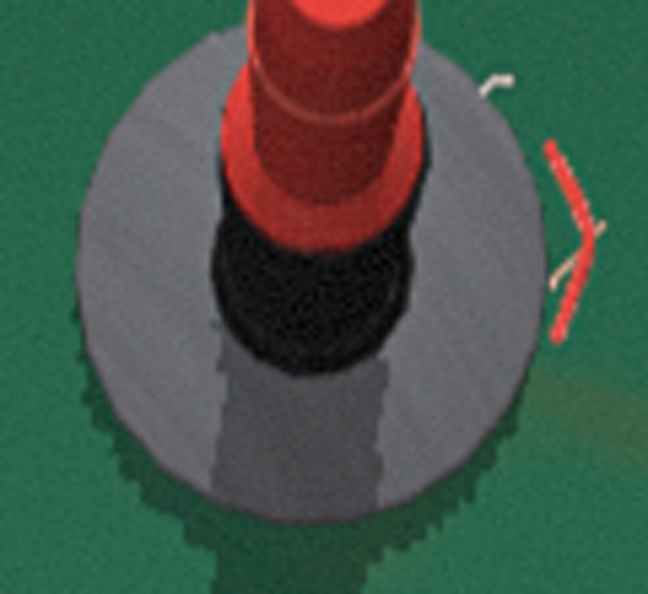

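Run:
```python
from h import *
a=dict(np.load("l_w.npz"));b=dict(np.load("n_w.npz"))
def pa(x,y): return 350+x/6.5-.5,100+y/6.5-.5
def pb(x,y): return 271+x/5.4-.5,y/5.4-.5
for z in (.098,):
  print("A collar");[print(ray(a,*pa(*p),z)[:2].round(4)) for p in((485,287),(545,315),(430,312),(385,350),(368,390),(380,445),(410,480),(465,497))]
  print("B");[print(ray(b,*pb(*p),z)[:2].round(4)) for p in((222,140),(232,185),(265,230),(325,252),(390,220),(415,185),(425,130))]
print("rim A")
print("ridgeA");[print(ray(a,*pa(*p),z)[:2].round(4)) for p,z in(((495,425),.147),((565,345),.155),((560,515),.155),((641,444),.160))]
```

```text
A collar
[ 0.5441 -0.2535]
[ 0.5426 -0.2608]
[ 0.5402 -0.2484]
[ 0.5351 -0.2447]
[ 0.5305 -0.244 ]
[ 0.525 -0.247]
[ 0.5221 -0.2513]
[ 0.5216 -0.2578]
B
[ 0.5293 -0.2453]
[ 0.5251 -0.2474]
[ 0.5213 -0.252 ]
[ 0.5206 -0.2592]
[ 0.5255 -0.2656]
[ 0.5296 -0.2675]
[ 0.5353 -0.2673]
rim A
ridgeA
[ 0.5315 -0.2462]
[ 0.5399 -0.2483]
[ 0.5252 -0.2523]
[ 0.5331 -0.256 ]
```

```bash
python3 - <<'E'
import cv2
i=cv2.imread("pics/c_w.png")[15:125,170:300];cv2.imwrite("pics/o1.png",cv2.resize(i,None,fx=6,fy=5.4,interpolation=cv2.INTER_CUBIC))
E
python3 -m creep '[{"fingers":0.8,"x":-0.5,"y":-0.7,"z":0,"twist":0},{"fingers":0.8,"x":-0.8,"y":-1,"z":0,"twist":0},{"fingers":0.8,"x":-0.8,"y":-1,"z":0,"twist":0},{"fingers":0.8,"x":-0.8,"y":-1,"z":0,"twist":0}]'
python3 - <<'E'
from h import *
im=viewer.get_image("wrist");np.savez("p_w.npz",**im)
u,v=map(int,proj(im,(.533,-.256,.13)));print(u,v,im["xyz"])
u0=max(0,u-50);v0=max(0,v-50);crop(im,"pics/p_w.png",u0,v0,100,80,7.5);print(u0,v0)
E
```

```text
time: 11.85
position: [0.3634, -0.289, 0.2491]
tool_rot: [1.043, 1.303, -1.044]
ft_force: [0.1, -0.0, -0.0]
grip_width: 0.798
328 -51 [ 0.4336826  -0.27293285  0.41132859]
278 0
```

View pics/o1.png

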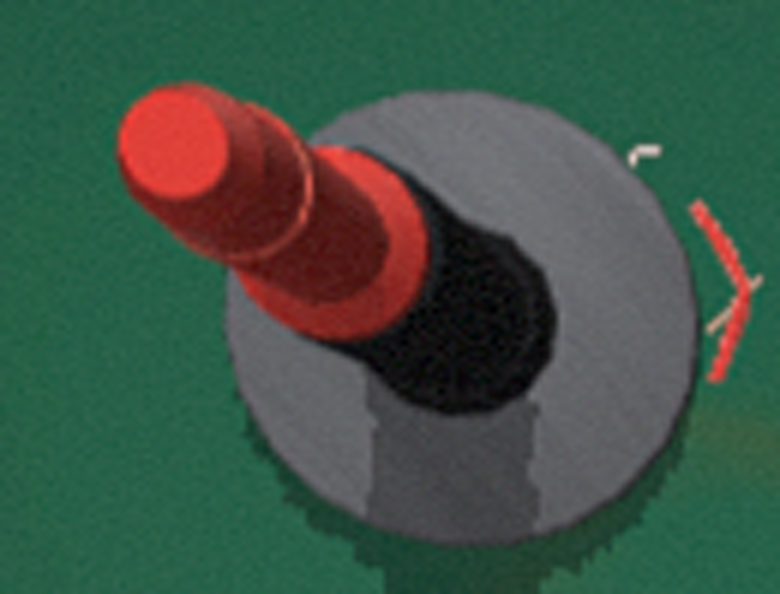

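View pics/p_w.png

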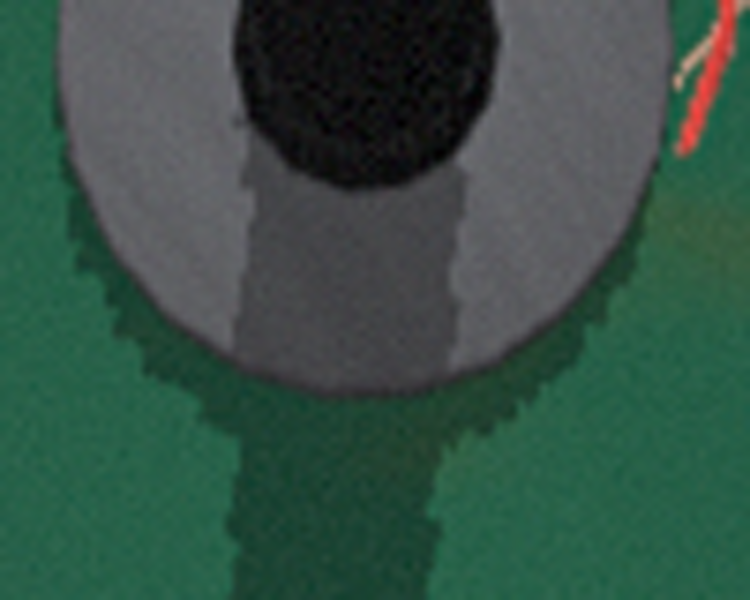

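```bash
python3 -m creep '[{"fingers":0.8,"x":0,"y":1,"z":0.1,"twist":0},{"fingers":0.8,"x":0,"y":2,"z":0.14,"twist":0},{"fingers":0.8,"x":0,"y":2.5,"z":0.14,"twist":0},{"fingers":0.8,"x":0,"y":2.5,"z":0.14,"twist":0},{"fingers":0.8,"x":0,"y":2.5,"z":0.14,"twist":0}]'
python3 - <<'E'
from h import *
im=viewer.get_image("wrist");np.savez("q_w.npz",**im)
u,v=map(int,proj(im,(.533,-.256,.11)));print(u,v,im["xyz"])
u0=max(0,u-35);v0=max(0,v-35);crop(im,"pics/q_w.png",u0,v0,70,70,8);print(u0,v0)
units((.5333,-.256,.116))
E
```

```text
time: 12.32
position: [0.4623, -0.2707, 0.2469]
tool_rot: [1.043, 1.31, -1.04]
ft_force: [0.1, 0.3, 0.2]
grip_width: 0.799
323 126 [ 0.53301391 -0.25524658  0.40899518]
288 91
pos [ 0.4611 -0.2719  0.247 ] ydir [ 0.9751  0.2216 -0.001 ] xdir [-0.0014  0.0017 -1.    ] units xyz [3.274 1.852 0.019] q [ 1.1   0.11 -0.66  1.68  0.07  1.38 -0.92]
```

View pics/q_w.png

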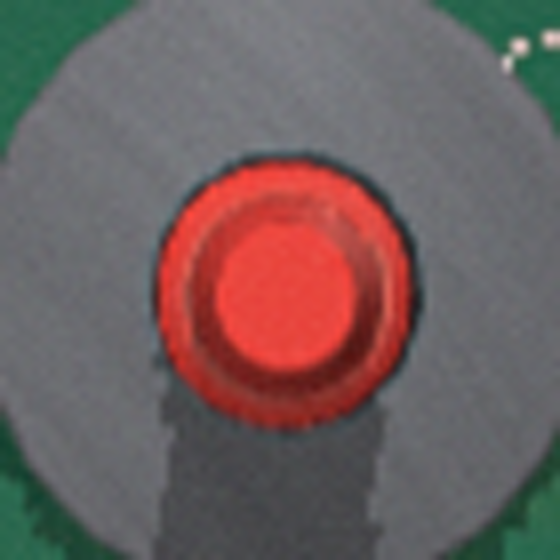

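Run:
```python
from h import *
im=dict(np.load("q_w.npz"));hsv=cv2.cvtColor(im["pixels"],cv2.COLOR_RGB2HSV)
red=((hsv[...,1]>130)&((hsv[...,0]<12)|(hsv[...,0]>168))&(hsv[...,2]>70)).astype(np.uint8)
m=np.zeros_like(red);m[95:160,295:355]=red[95:160,295:355]
c=max(cv2.findContours(m,0,1)[0],key=cv2.contourArea)[:,0,:]
X=np.array([ray(im,u,v,.096)[:2] for u,v in c])*1000
o=X.mean(0);e=cv2.fitEllipse((X-o).astype(np.float32).reshape(-1,1,2));print(o,e)
h=cv2.convexHull((X-o).astype(np.float32))[:,0]
for a in range(0,180,15):
    d=np.array([np.cos(np.radians(a)),np.sin(np.radians(a))]);p=h@d;print(a,round(float(p.max()-p.min()),2),round(float((p.max()+p.min())/2),2))
cap=((hsv[...,2]>215)&(red>0)).astype(np.uint8);m[:]=0;m[110:145,310:338]=cap[110:145,310:338]
c=max(cv2.findContours(m,0,1)[0],key=cv2.contourArea);e=cv2.minEnclosingCircle(c);print(e,ray(im,*e[0],.16))
```

```text
[ 532.79409633 -256.11713321] ((-0.14815080165863037, -0.07275580614805222), (22.438873291015625, 22.6696720123291), 102.33795928955078)
0 22.77 -0.07
15 23.0 -0.29
30 22.94 -0.18
45 23.16 -0.25
60 23.02 0.0
75 22.71 -0.12
90 22.74 -0.04
105 23.03 0.04
120 23.04 0.04
135 23.06 0.08
150 22.98 0.02
165 22.85 0.15
((323.0190734863281, 127.34732818603516), 8.87663459777832) [ 0.53276725 -0.25593566  0.16      ]
```

The view straight down shows the probe upright in its holder, cap at (323,127), collar round at (323,128). Its axis is at (0.5328, -0.256). I'll move over it and descend.

```bash
python3 -m creep '[{"fingers":0.8,"x":0,"y":0.9,"z":0,"twist":0},{"fingers":0.8,"x":0,"y":1.84,"z":0,"twist":0},{"fingers":0.8,"x":0,"y":1.84,"z":0,"twist":0},{"fingers":0.8,"x":0.8,"y":1.84,"z":0,"twist":0},{"fingers":0.8,"x":1.4,"y":1.84,"z":0,"twist":0},{"fingers":0.8,"x":1.4,"y":1.84,"z":0,"twist":0},{"fingers":0.8,"x":1.4,"y":1.84,"z":0,"twist":0}]'
python3 - <<'E'
from h import *
im=viewer.get_image("wrist");cv2.imwrite("pics/r_w.png",im["pixels"][:,:,::-1])
units((.5328,-.256,.114))
E
```

```text
time: 12.95
position: [0.5308, -0.2573, 0.1911]
tool_rot: [1.045, 1.308, -1.047]
ft_force: [0.2, -0.4, 0.4]
grip_width: 0.798
pos [ 0.5321 -0.2575  0.1928] ydir [ 9.759e-01  2.182e-01 -2.000e-04] xdir [-1.e-04 -5.e-04 -1.e+00] units xyz [ 1.971  0.026 -0.035] q [ 0.98  0.28 -0.69  1.62  0.18  1.3  -1.08]
```

View pics/r_w.png

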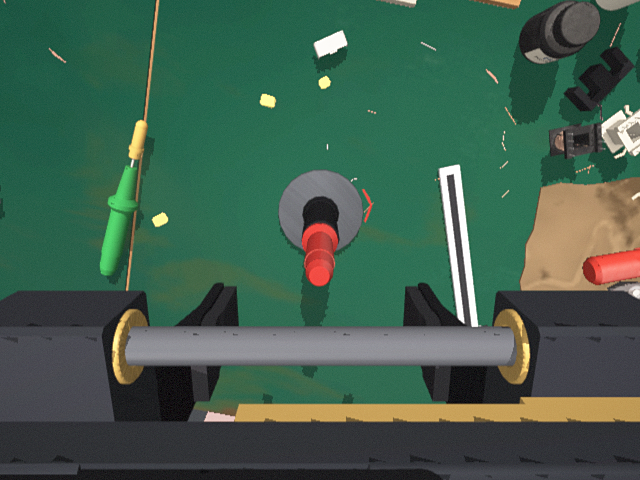

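```bash
python3 -m creep '[{"fingers":0.7,"x":0.6,"y":0.03,"z":-0.03,"twist":0},{"fingers":0.6,"x":1.2,"y":0.03,"z":-0.03,"twist":0},{"fingers":0.5,"x":1.7,"y":0.03,"z":-0.03,"twist":0},{"fingers":0.4,"x":1.97,"y":0.03,"z":-0.03,"twist":0},{"fingers":0.4,"x":1.97,"y":0.03,"z":-0.03,"twist":0},{"fingers":0.4,"x":1.97,"y":0.03,"z":-0.03,"twist":0}]'
python3 - <<'E'
from h import *
im=viewer.get_image("wrist");cv2.imwrite("pics/s_w.png",im["pixels"][:,:,::-1])
units((.5328,-.256,.114))
E
```

```text
time: 13.5
position: [0.5341, -0.2561, 0.1147]
tool_rot: [1.045, 1.304, -1.045]
ft_force: [0.5, 0.0, 0.7]
grip_width: 0.448
pos [ 0.5346 -0.2562  0.1153] ydir [0.9758 0.2187 0.0021] xdir [ 0.0025 -0.0015 -1.    ] units xyz [ 0.033 -0.043 -0.014] q [ 0.96  0.35 -0.67  1.71  0.23  1.16 -1.12]
```

View pics/s_w.png

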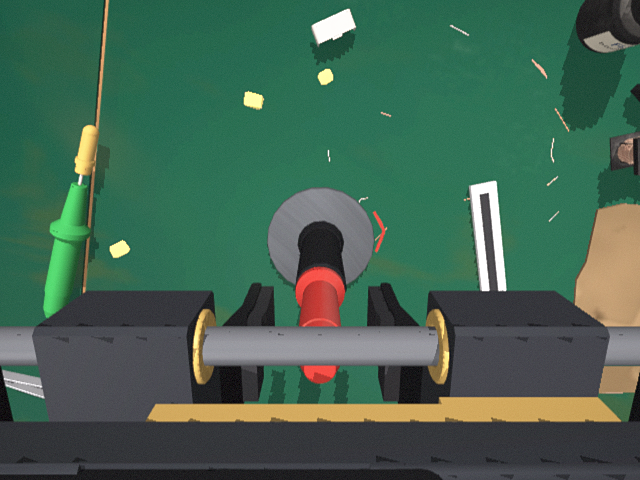

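The probe is centred between the jaws, so I'm closing.

```bash
python3 -m creep '[{"fingers":0.1,"x":0,"y":-0.03,"z":0,"twist":0},{"fingers":0.1,"x":0,"y":-0.03,"z":0,"twist":0},{"fingers":0.1,"x":0,"y":-0.03,"z":0,"twist":0},{"fingers":0.1,"x":0,"y":-0.03,"z":0,"twist":0},{"fingers":0.1,"x":0,"y":-0.03,"z":0,"twist":0},{"fingers":0.1,"x":0,"y":-0.03,"z":0,"twist":0},{"fingers":0.1,"x":0,"y":-0.03,"z":0,"twist":0},{"fingers":0.1,"x":0,"y":-0.03,"z":0,"twist":0}]' 25
```

```text
time: 14.22
position: [0.5329, -0.2562, 0.1143]
tool_rot: [1.045, 1.304, -1.045]
ft_force: [-0.2, 0.4, 6.0]
grip_width: 0.225
```

```bash
python3 -m creep '[{"fingers":0.1,"x":0,"y":0,"z":0,"twist":0},{"fingers":0.1,"x":0,"y":0,"z":0,"twist":0},{"fingers":0.1,"x":0,"y":0,"z":0,"twist":0}]'
python3 - <<'E'
from h import *
units((.5328,-.256,.114));s=telemetry.get_state();print(np.round(s["ft_force"],1),np.round(s["torque"],2))
im=viewer.get_image("wrist");crop(im,"pics/t_w.png",220,180,200,220,2.7)
im=viewer.get_image("side");crop(im,"pics/t_s.png",320,220,80,100,6)
E
```

```text
time: 14.47
position: [0.5329, -0.2562, 0.1143]
tool_rot: [1.045, 1.304, -1.045]
ft_force: [-0.4, -0.8, 5.7]
grip_width: 0.225
pos [ 0.5329 -0.2562  0.1143] ydir [9.757e-01 2.189e-01 9.000e-04] xdir [ 0.0012 -0.0011 -1.    ] units xyz [ 0.008 -0.001 -0.007] q [ 0.96  0.35 -0.67  1.72  0.23  1.16 -1.12]
[-0.4 -0.8  5.7] [-0.12  0.17  0.02]
```

View pics/t_w.png

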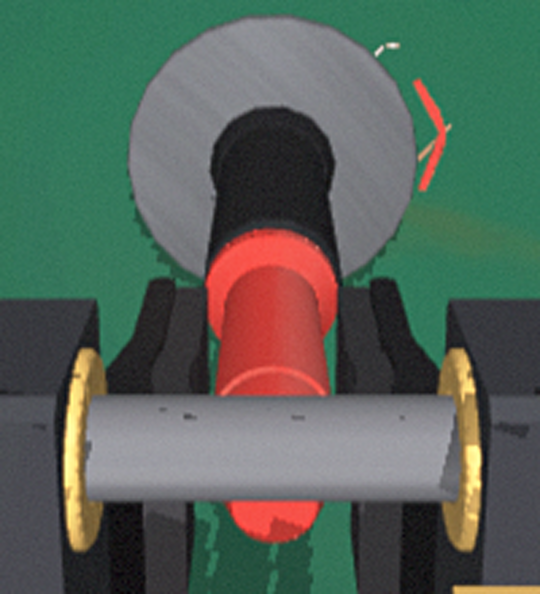

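View pics/t_s.png

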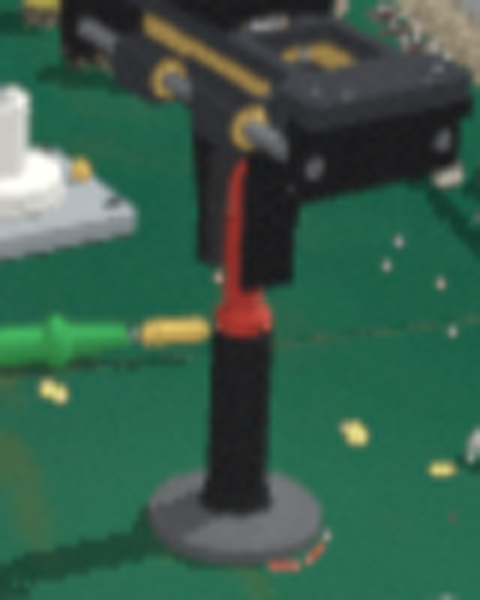

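The jaws stopped at 19.6 mm with 6 N upward, not at the 16 mm expected across x. They probably ride on the ridge, so x must lie at about 90° to this grip. I'll open, turn a quarter and regrip.

```bash
python3 -m creep '[{"fingers":0.5,"x":0,"y":0,"z":0,"twist":0},{"fingers":0.5,"x":0,"y":0,"z":0,"twist":0},{"fingers":0.5,"x":0,"y":0,"z":0,"twist":0},{"fingers":0.5,"x":0,"y":0,"z":0,"twist":0}]'
python3 -m creep '[{"fingers":0.5,"x":0,"y":0,"z":0,"twist":-1.4},{"fingers":0.5,"x":0,"y":0,"z":0,"twist":-2.8},{"fingers":0.5,"x":0,"y":0,"z":0,"twist":-4.2},{"fingers":0.5,"x":0,"y":0,"z":0,"twist":-5.6},{"fingers":0.5,"x":0,"y":0,"z":0,"twist":-7},{"fingers":0.5,"x":0,"y":0,"z":0,"twist":-8.4},{"fingers":0.5,"x":0,"y":0,"z":0,"twist":-9.8},{"fingers":0.5,"x":0,"y":0,"z":0,"twist":-11.2},{"fingers":0.5,"x":0,"y":0,"z":0,"twist":-12.6},{"fingers":0.5,"x":0,"y":0,"z":0,"twist":-14},{"fingers":0.5,"x":0,"y":0,"z":0,"twist":-15.4},{"fingers":0.5,"x":0,"y":0,"z":0,"twist":-16.8},{"fingers":0.5,"x":0,"y":0,"z":0,"twist":-18},{"fingers":0.5,"x":0,"y":0,"z":0,"twist":-18},{"fingers":0.5,"x":0,"y":0,"z":0,"twist":-18},{"fingers":0.5,"x":0,"y":0,"z":0,"twist":-18}]'
python3 - <<'E'
from h import *
units((.5328,-.256,.114))
im=viewer.get_image("wrist");crop(im,"pics/u_w.png",170,130,300,280,2)
im=viewer.get_image("side");crop(im,"pics/u_s.png",320,220,80,100,6)
E
```

```text
time: 14.9
position: [0.5319, -0.2556, 0.1128]
tool_rot: [1.045, 1.307, -1.045]
ft_force: [-1.0, 0.7, -1.0]
grip_width: 0.446
time: 16.23
position: [0.5322, -0.2559, 0.1132]
tool_rot: [-0.171, 1.564, 0.171]
ft_force: [0.1, 0.0, 0.0]
grip_width: 0.501
pos [ 0.5322 -0.2559  0.1132] ydir [-2.163e-01  9.763e-01  2.000e-04] xdir [-3.e-04  2.e-04 -1.e+00] units xyz [-0.021 -0.007  0.014] q [ 1.17  0.43 -0.95  1.71  0.37  1.19  0.34]
```

View pics/u_w.png

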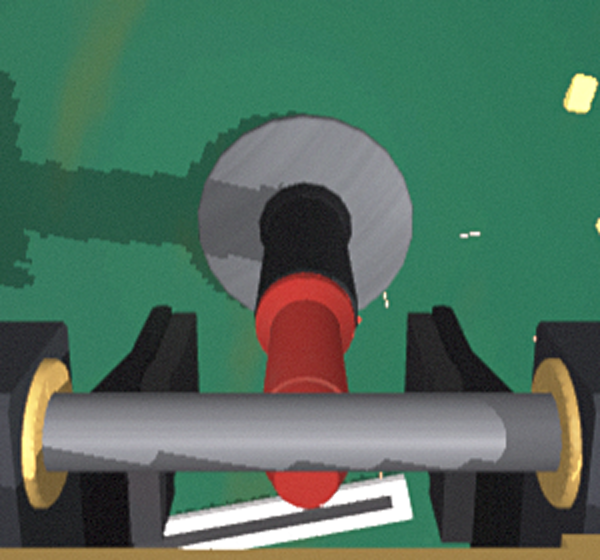

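View pics/u_s.png

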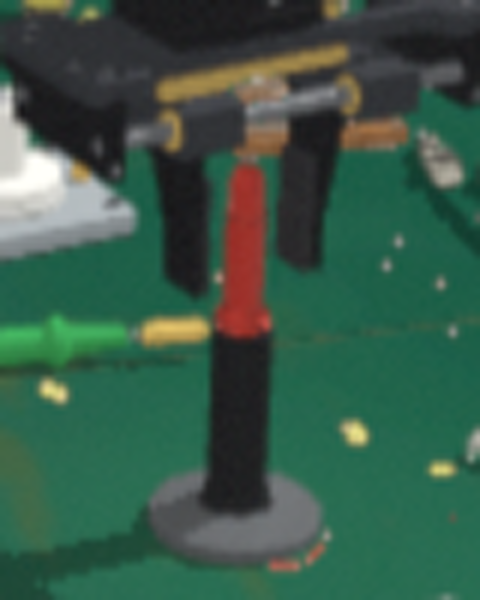

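```bash
python3 -m creep '[{"fingers":0.1,"x":0,"y":0,"z":0.015,"twist":0},{"fingers":0.1,"x":0,"y":0,"z":0.015,"twist":0},{"fingers":0.1,"x":0,"y":0,"z":0.015,"twist":0},{"fingers":0.1,"x":0,"y":0,"z":0.015,"twist":0},{"fingers":0.1,"x":0,"y":0,"z":0.015,"twist":0},{"fingers":0.1,"x":0,"y":0,"z":0.015,"twist":0},{"fingers":0.1,"x":0,"y":0,"z":0.015,"twist":0},{"fingers":0.1,"x":0,"y":0,"z":0.015,"twist":0}]' 25
python3 - <<'E'
from h import *
s=telemetry.get_state();print(np.round(s["ft_force"],1),np.round(s["torque"],2),s["grip_width"]*87)
im=viewer.get_image("wrist");crop(im,"pics/v_w.png",220,180,200,220,2.7)
im=viewer.get_image("side");crop(im,"pics/v_s.png",320,220,80,100,6)
E
```

```text
time: 17.0
position: [0.533, -0.2557, 0.1134]
tool_rot: [-0.173, 1.564, 0.173]
ft_force: [0.6, -0.3, -0.6]
grip_width: 0.228
[ 0.6 -0.3 -0.6] [ 0.09 -0.19  0.01] 19.814271963638323
```

View pics/v_w.png

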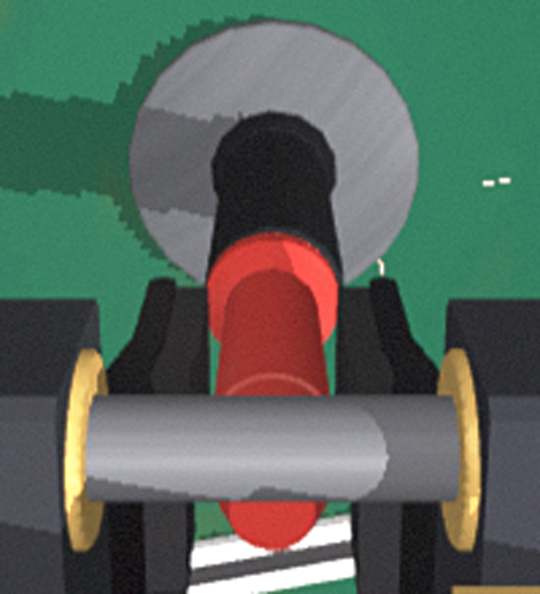

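View pics/v_s.png

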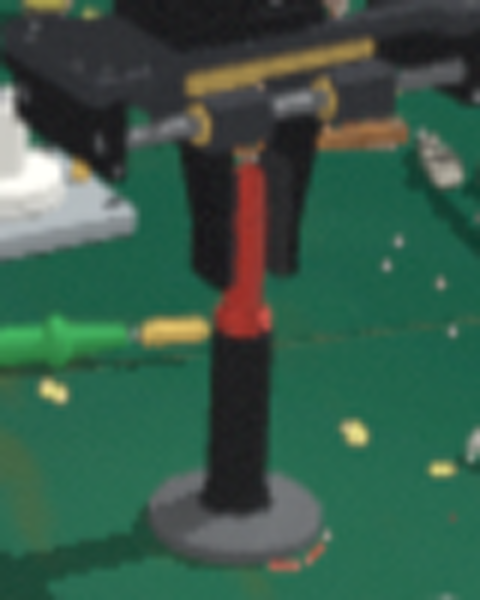

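Run:
```python
from h import *
for f,u,v in(("q_w",323,127),("l_w",432,162)):
    im=dict(np.load(f+".npz"));c=im["pixels"][v-26:v+26,u-26:u+26,::-1].astype(float)
    g=np.clip((c-40)*1.4,0,255).astype(np.uint8)
    cv2.imwrite(f"pics/z_{f}.png",cv2.resize(g,None,fx=11,fy=11,interpolation=cv2.INTER_CUBIC))
a=cv2.imread("pics/z_q_w.png");b=cv2.imread("pics/z_l_w.png");cv2.imwrite("pics/zz.png",cv2.resize(np.hstack([a,b]),None,fx=.69,fy=.69))
```

```text
(no output)
```

View pics/zz.png

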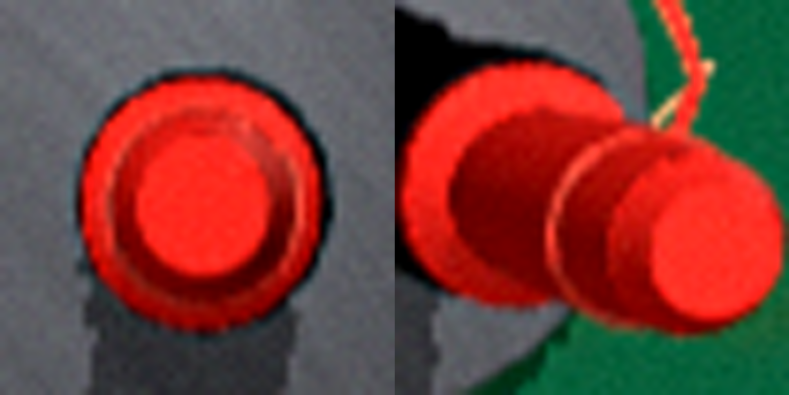

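The opening is again 19.7 mm, with gaps beside the handle, so both grips sit oblique to the handle's flats. Its outline looks round in the images and the yaw doesn't show. I'll probe the angle by turning 17° and regripping.

```bash
python3 -m creep '[{"fingers":0.35,"x":0,"y":0,"z":0,"twist":0},{"fingers":0.35,"x":0,"y":0,"z":0,"twist":0},{"fingers":0.35,"x":0,"y":0,"z":0,"twist":-1.4},{"fingers":0.35,"x":0,"y":0,"z":0,"twist":-2.8},{"fingers":0.35,"x":0,"y":0,"z":0,"twist":-3.4},{"fingers":0.35,"x":0,"y":0,"z":0,"twist":-3.4},{"fingers":0.35,"x":0,"y":0,"z":0,"twist":-3.4},{"fingers":0.1,"x":0,"y":0,"z":0,"twist":-3.4},{"fingers":0.1,"x":0,"y":0,"z":0,"twist":-3.4},{"fingers":0.1,"x":0,"y":0,"z":0,"twist":-3.4},{"fingers":0.1,"x":0,"y":0,"z":0,"twist":-3.4},{"fingers":0.1,"x":0,"y":0,"z":0,"twist":-3.4}]' 25
```

```text
time: 18.1
position: [0.5329, -0.2558, 0.1134]
tool_rot: [-0.406, 1.533, 0.405]
ft_force: [-0.3, 0.2, 0.4]
grip_width: 0.21
```

```bash
python3 -m creep '[{"fingers":0.1,"x":0,"y":0,"z":0,"twist":0},{"fingers":0.1,"x":0,"y":0,"z":0,"twist":0},{"fingers":0.35,"x":0,"y":0,"z":0,"twist":0},{"fingers":0.35,"x":0,"y":0,"z":0,"twist":0},{"fingers":0.35,"x":0,"y":0,"z":0,"twist":-1.4},{"fingers":0.35,"x":0,"y":0,"z":0,"twist":-2.8},{"fingers":0.35,"x":0,"y":0,"z":0,"twist":-2.8},{"fingers":0.35,"x":0,"y":0,"z":0,"twist":-2.8},{"fingers":0.1,"x":0,"y":0,"z":0,"twist":-2.8},{"fingers":0.1,"x":0,"y":0,"z":0,"twist":-2.8},{"fingers":0.1,"x":0,"y":0,"z":0,"twist":-2.8},{"fingers":0.1,"x":0,"y":0,"z":0,"twist":-2.8},{"fingers":0.1,"x":0,"y":0,"z":0,"twist":-2.8},{"fingers":0.1,"x":0,"y":0,"z":0,"twist":-2.8}]' 25
```

```text
time: 19.27
position: [0.5329, -0.2557, 0.1134]
tool_rot: [-0.596, 1.488, 0.595]
ft_force: [0.1, 0.0, 0.7]
grip_width: 0.187
```

Now 16.3 mm. One more 7° step will tell whether this is x (16) or z (15).

```bash
python3 -m creep '[{"fingers":0.35,"x":0,"y":0,"z":0,"twist":0},{"fingers":0.35,"x":0,"y":0,"z":0,"twist":0},{"fingers":0.35,"x":0,"y":0,"z":0,"twist":-1.2},{"fingers":0.35,"x":0,"y":0,"z":0,"twist":-1.2},{"fingers":0.35,"x":0,"y":0,"z":0,"twist":-1.2},{"fingers":0.1,"x":0,"y":0,"z":0,"twist":-1.2},{"fingers":0.1,"x":0,"y":0,"z":0,"twist":-1.2},{"fingers":0.1,"x":0,"y":0,"z":0,"twist":-1.2},{"fingers":0.1,"x":0,"y":0,"z":0,"twist":-1.2},{"fingers":0.1,"x":0,"y":0,"z":0,"twist":-1.2},{"fingers":0.1,"x":0,"y":0,"z":0,"twist":-1.2}]' 25
```

```text
time: 20.18
position: [0.5329, -0.2557, 0.1134]
tool_rot: [-0.677, 1.463, 0.676]
ft_force: [-0.8, -0.3, -0.0]
grip_width: 0.167
```

14.5–15 mm, so this is across z. The task wants the grip across x, so I turn back 90° from here.

```bash
python3 -m creep '[{"fingers":0.45,"x":0,"y":0,"z":0,"twist":0},{"fingers":0.45,"x":0,"y":0,"z":0,"twist":0},{"fingers":0.45,"x":0,"y":0,"z":0,"twist":1.4},{"fingers":0.45,"x":0,"y":0,"z":0,"twist":2.8},{"fingers":0.45,"x":0,"y":0,"z":0,"twist":4.2},{"fingers":0.45,"x":0,"y":0,"z":0,"twist":5.6},{"fingers":0.45,"x":0,"y":0,"z":0,"twist":7},{"fingers":0.45,"x":0,"y":0,"z":0,"twist":8.4},{"fingers":0.45,"x":0,"y":0,"z":0,"twist":9.8},{"fingers":0.45,"x":0,"y":0,"z":0,"twist":11.2},{"fingers":0.45,"x":0,"y":0,"z":0,"twist":12.6},{"fingers":0.45,"x":0,"y":0,"z":0,"twist":14},{"fingers":0.45,"x":0,"y":0,"z":0,"twist":15.4},{"fingers":0.45,"x":0,"y":0,"z":0,"twist":16.8},{"fingers":0.45,"x":0,"y":0,"z":0,"twist":18},{"fingers":0.45,"x":0,"y":0,"z":0,"twist":18},{"fingers":0.3,"x":0,"y":0,"z":0,"twist":18}]'
python3 -m creep '[{"fingers":0.1,"x":0,"y":0,"z":0,"twist":0},{"fingers":0.1,"x":0,"y":0,"z":0,"twist":0},{"fingers":0.1,"x":0,"y":0,"z":0,"twist":0},{"fingers":0.1,"x":0,"y":0,"z":0,"twist":0},{"fingers":0.1,"x":0,"y":0,"z":0,"twist":0},{"fingers":0.1,"x":0,"y":0,"z":0,"twist":0}]' 30
python3 - <<'E'
from h import *
units((.5328,-.256,.19));s=telemetry.get_state();print(s["grip_width"]*87)
im=viewer.get_image("side");crop(im,"pics/w_s.png",320,220,80,100,6)
im=viewer.get_image("wrist");crop(im,"pics/w_w.png",220,180,200,220,2.7)
E
```

```text
time: 21.6
position: [0.533, -0.2556, 0.1134]
tool_rot: [0.548, 1.5, -0.549]
ft_force: [1.2, -0.3, 0.3]
grip_width: 0.426
time: 22.1
position: [0.5328, -0.2557, 0.1132]
tool_rot: [0.551, 1.5, -0.551]
ft_force: [-0.1, -0.7, -0.2]
grip_width: 0.212
pos [ 0.5328 -0.2557  0.1132] ydir [ 0.6472  0.7623 -0.    ] xdir [-2.e-04  1.e-04 -1.e+00] units xyz [-1.919 -0.006  0.004] q [ 1.04  0.37 -0.77  1.71  0.28  1.17 -0.51]
18.418433546794144
```

View pics/w_s.png

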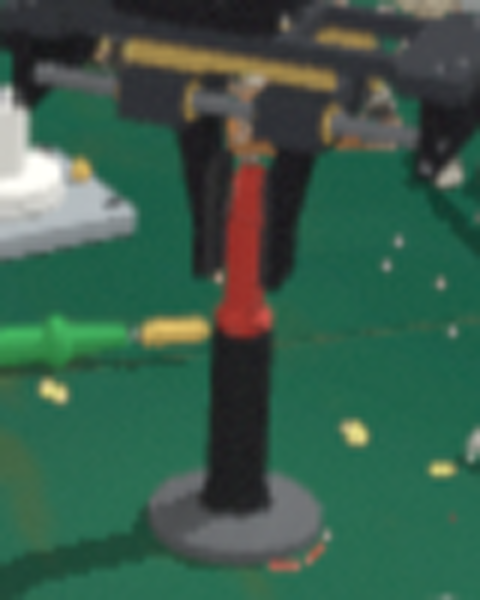

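View pics/w_w.png

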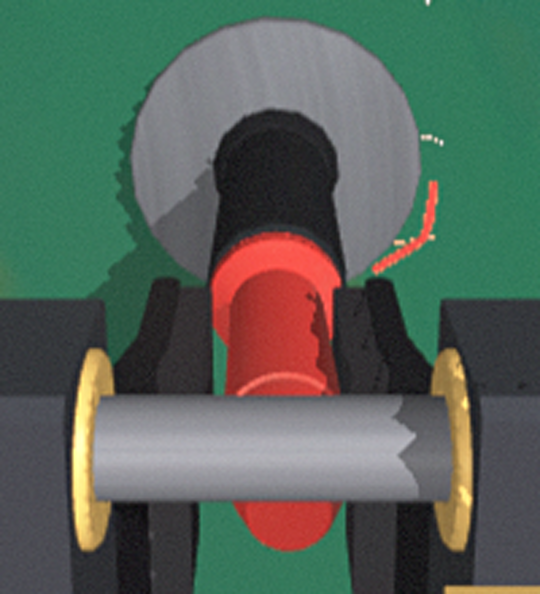

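```bash
python3 -m creep '[{"fingers":0.1,"x":0,"y":0,"z":0,"twist":0},{"fingers":0.1,"x":0,"y":0,"z":0,"twist":0},{"fingers":0.1,"x":0,"y":0,"z":0,"twist":0}]'
python3 -m creep '[{"fingers":0.1,"x":0,"y":0,"z":0,"twist":0},{"fingers":0.1,"x":0,"y":0,"z":0,"twist":0}]'
```

```text
time: 22.45
position: [0.5329, -0.2557, 0.1133]
tool_rot: [0.551, 1.5, -0.551]
ft_force: [-0.4, 0.1, -0.5]
grip_width: 0.212
time: 22.62
position: [0.5329, -0.2557, 0.1133]
tool_rot: [0.551, 1.5, -0.551]
ft_force: [0.0, -0.4, -1.2]
grip_width: 0.212
```

It settled at 18.4 mm with the handle pushed against one pad, so a jaw is riding on the ridge and this is the z direction. The previous angle was the flush one (narrowest, no ridge in the way), so I'm going back to it and will confirm it is settled and symmetric.

```bash
python3 -m creep '[{"fingers":0.45,"x":0,"y":0,"z":0,"twist":0},{"fingers":0.45,"x":0,"y":0,"z":0,"twist":0},{"fingers":0.45,"x":0,"y":0,"z":0,"twist":-1.4},{"fingers":0.45,"x":0,"y":0,"z":0,"twist":-2.8},{"fingers":0.45,"x":0,"y":0,"z":0,"twist":-4.2},{"fingers":0.45,"x":0,"y":0,"z":0,"twist":-5.6},{"fingers":0.45,"x":0,"y":0,"z":0,"twist":-7},{"fingers":0.45,"x":0,"y":0,"z":0,"twist":-8.4},{"fingers":0.45,"x":0,"y":0,"z":0,"twist":-9.8},{"fingers":0.45,"x":0,"y":0,"z":0,"twist":-11.2},{"fingers":0.45,"x":0,"y":0,"z":0,"twist":-12.6},{"fingers":0.45,"x":0,"y":0,"z":0,"twist":-14},{"fingers":0.45,"x":0,"y":0,"z":0,"twist":-15.4},{"fingers":0.45,"x":0,"y":0,"z":0,"twist":-16.8},{"fingers":0.45,"x":0,"y":0,"z":0,"twist":-18},{"fingers":0.45,"x":0,"y":0,"z":0,"twist":-18},{"fingers":0.3,"x":0,"y":0,"z":0,"twist":-18}]'
python3 -m creep '[{"fingers":0.05,"x":0,"y":0,"z":0,"twist":0},{"fingers":0.05,"x":0,"y":0,"z":0,"twist":0},{"fingers":0.05,"x":0,"y":0,"z":0,"twist":0},{"fingers":0.05,"x":0,"y":0,"z":0,"twist":0},{"fingers":0.05,"x":0,"y":0,"z":0,"twist":0},{"fingers":0.05,"x":0,"y":0,"z":0,"twist":0},{"fingers":0.05,"x":0,"y":0,"z":0,"twist":0},{"fingers":0.05,"x":0,"y":0,"z":0,"twist":0}]' 30
python3 - <<'E'
from h import *
units((.5328,-.256,.19));s=telemetry.get_state();print(s["grip_width"]*87)
im=viewer.get_image("wrist");crop(im,"pics/x_w.png",220,180,200,220,2.7)
E
```

```text
time: 24.03
position: [0.5329, -0.2558, 0.1133]
tool_rot: [-0.674, 1.463, 0.674]
ft_force: [0.1, -0.2, -0.3]
grip_width: 0.423
time: 24.7
position: [0.5329, -0.2557, 0.1134]
tool_rot: [-0.677, 1.463, 0.676]
ft_force: [0.7, -0.4, 0.1]
grip_width: 0.168
pos [ 0.5329 -0.2557  0.1134] ydir [-7.620e-01  6.475e-01 -1.000e-04] xdir [ 0.e+00 -1.e-04 -1.e+00] units xyz [-1.915 -0.002 -0.008] q [ 1.25  0.49 -1.07  1.71  0.45  1.22  0.94]
14.643361661239881
```

View pics/x_w.png

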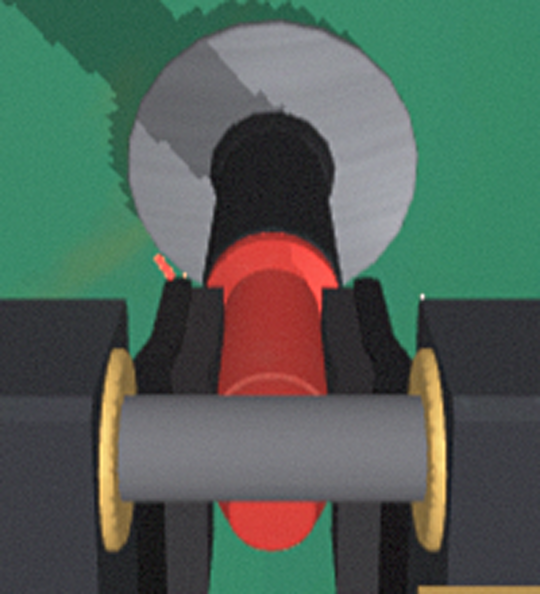

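Flush and symmetric at 14.6 mm, so I lift straight out.

```bash
python3 -m creep '[{"fingers":0.05,"x":-0.2,"y":0,"z":0,"twist":0},{"fingers":0.05,"x":-0.6,"y":0,"z":0,"twist":0},{"fingers":0.05,"x":-1.2,"y":0,"z":0,"twist":0},{"fingers":0.05,"x":-1.8,"y":0,"z":0,"twist":0},{"fingers":0.05,"x":-2.3,"y":0,"z":0,"twist":0},{"fingers":0.05,"x":-2.4,"y":0,"z":0,"twist":0},{"fingers":0.05,"x":-2.4,"y":0,"z":0,"twist":0},{"fingers":0.05,"x":-2.4,"y":0,"z":0,"twist":0}]'
python3 - <<'E'
from h import *
units((.504,.0647,.2094));s=telemetry.get_state();print(s["grip_width"]*87)
im=viewer.get_image("side");crop(im,"pics/y_s.png",320,180,80,110,5.4);np.savez("y_s.npz",**im)
E
```

```text
time: 25.42
position: [0.5325, -0.2557, 0.2088]
tool_rot: [-0.677, 1.464, 0.677]
ft_force: [0.4, -0.5, -0.8]
grip_width: 0.172
pos [ 0.5325 -0.2557  0.2088] ydir [-7.620e-01  6.475e-01  5.000e-04] xdir [-7.e-04 -2.e-04 -1.e+00] units xyz [-0.015  5.731  5.643] q [ 1.29  0.41 -1.13  1.59  0.37  1.38  0.99]
14.973904897660251
```

View pics/y_s.png

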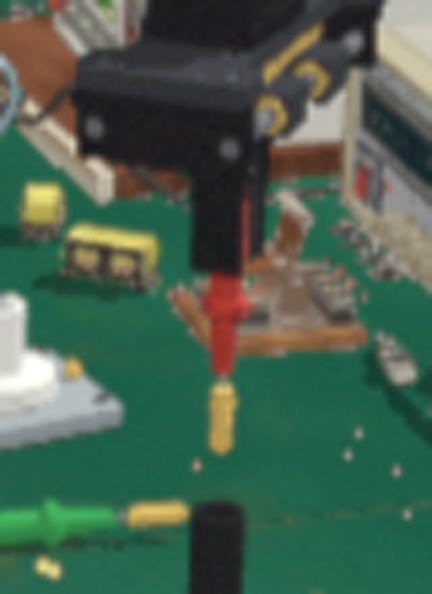

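The probe is out, upright, tip well above the rim. I carry it to above the spot, turning 50° on the way to keep joint 3 and the wrist well inside their ranges.

```bash
python3 -m creep '[{"fingers":0.05,"x":0,"y":0.4,"z":0.4,"twist":1},{"fingers":0.05,"x":0,"y":1.1,"z":1.1,"twist":2},{"fingers":0.05,"x":0,"y":1.8,"z":1.8,"twist":3},{"fingers":0.05,"x":0,"y":2.5,"z":2.5,"twist":4},{"fingers":0.05,"x":0,"y":3.2,"z":3.15,"twist":5},{"fingers":0.05,"x":0,"y":3.9,"z":3.85,"twist":6},{"fingers":0.05,"x":0,"y":4.6,"z":4.5,"twist":7},{"fingers":0.05,"x":0,"y":5.2,"z":5.1,"twist":8},{"fingers":0.05,"x":0,"y":5.6,"z":5.5,"twist":9},{"fingers":0.05,"x":0,"y":5.73,"z":5.64,"twist":10},{"fingers":0.05,"x":0,"y":5.73,"z":5.64,"twist":10},{"fingers":0.05,"x":0,"y":5.73,"z":5.64,"twist":10},{"fingers":0.05,"x":0,"y":5.73,"z":5.64,"twist":10}]'
python3 - <<'E'
from h import *
units((.504,.0647,.2094));s=telemetry.get_state();print(s["grip_width"]*87)
im=viewer.get_image("side");crop(im,"pics/A_s.png",280,170,80,100,6);np.savez("A_s.npz",**im)
im=viewer.get_image("wrist");cv2.imwrite("pics/A_w.png",im["pixels"][:,:,::-1]);np.savez("A_w.npz",**im)
E
```

```text
time: 26.55
position: [0.5041, 0.0631, 0.2086]
tool_rot: [0.004, 1.572, -0.005]
ft_force: [0.9, -0.8, -1.5]
grip_width: 0.173
pos [0.5041 0.0631 0.2086] ydir [ 5.6e-03  1.0e+00 -4.0e-04] xdir [-1.3e-03 -4.0e-04 -1.0e+00] units xyz [-0.021  0.04  -0.002] q [ 0.95  0.14 -1.19  1.79  0.14  1.31 -0.28]
15.076326694598944
```

View pics/A_s.png

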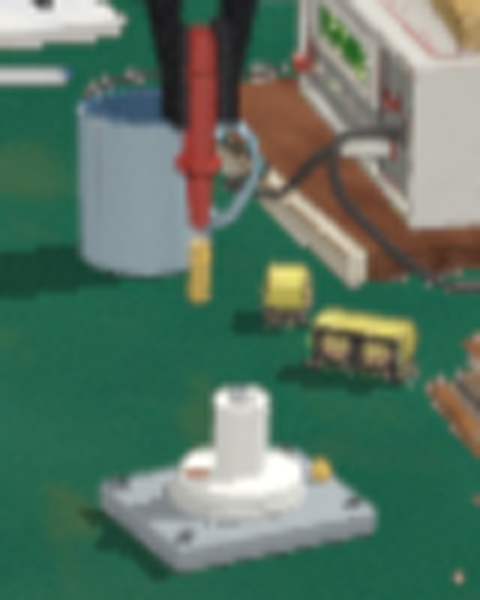

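View pics/A_w.png

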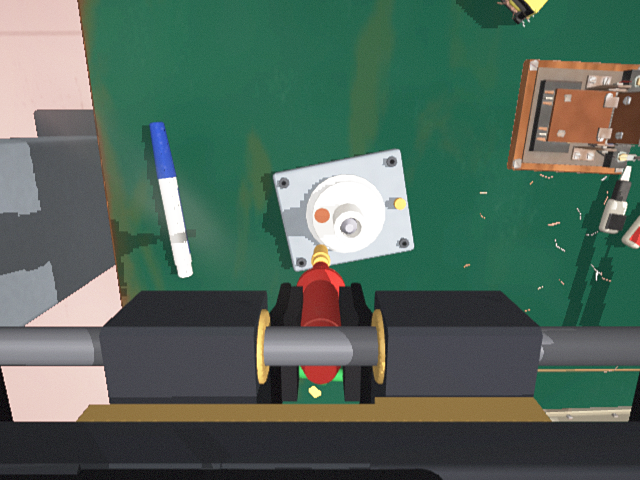

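The wrist view shows both the copper spot at (321,215) and the brass tip at (320,250). I'll measure both in the same picture.

Run:
```python
from h import *
im=dict(np.load("A_w.npz"));hsv=cv2.cvtColor(im["pixels"],cv2.COLOR_RGB2HSV)
cop=(hsv[...,1]>80)&((hsv[...,0]<15)|(hsv[...,0]>170))&(hsv[...,2]>80)
blob(im,cop,(308,203,335,228),.028,"spot")
br=(hsv[...,0]>12)&(hsv[...,0]<32)&(hsv[...,1]>90)&(hsv[...,2]>90)
vs,us=np.where(br[236:275,300:345]);vs+=236;us+=300
for v in range(vs.min(),vs.max()+1): q=us[vs==v];print(v,q.min(),q.max(),len(q))
print("proj tip expected",proj(im,(.5041,.0631,.1187)),proj(im,(.5041,.0631,.1232)))
s=dict(np.load("A_s.npz"))
hs=cv2.cvtColor(s["pixels"],cv2.COLOR_RGB2HSV);b2=(hs[...,0]>10)&(hs[...,0]<32)&(hs[...,1]>90)&(hs[...,2]>90)
vs,us=np.where(b2[205:225,305:325]);vs+=205;us+=305
print("side tip rows",vs.min(),vs.max(),"u mean",us.mean(),"expected tip",proj(s,(.5041,.0631,.1187)),"spot",proj(s,(.504,.0647,.028)))
crop(im,"pics/B.png",285,190,75,80,7)
```

```text
spot [321.7 215.1] [14. 15.] [0.5044 0.0647 0.028 ]
245 317 324 8
246 316 325 10
247 315 326 12
248 315 326 12
249 314 327 14
250 314 327 14
251 314 327 14
252 314 327 14
253 314 327 14
254 313 327 15
255 313 328 16
256 312 328 17
257 312 329 18
258 312 329 18
259 311 329 19
260 311 329 19
261 311 329 19
262 311 329 11
263 312 329 7
264 312 329 4
265 328 329 2Traceback (most recent call last):
  File "<stdin>", line 7, in <module>
    return umr_minimum(a, axis, None, out, keepdims, initial, where)
ValueError: zero-size array to reduction operation minimum which has no identity
```

Run:
```python
from h import *
im=dict(np.load("A_w.npz"))
print(ray(im,320.5,250.5,.1232),proj(im,(.5041,.0631,.1187)),proj(im,(.5041,.0631,.1232)))
for f in ("q_w",): pass
s=dict(np.load("A_s.npz"))
print("side: exp tip",proj(s,(.5041,.0631,.1187)),"spot",proj(s,(.5044,.0647,.028)))
print("obs side tip ~",280+199/6,170+302/6," spot ~",280+198/6,170+473/6)
u,v=280+199/6-.5,170+302/6-.5
c=np.array(s["xyz"]);p=ray(s,u,v,.1187);print("side tip ray at z .1187",p)
```

```text
[0.50357485 0.06215479 0.1232    ] (np.float64(321.3414753767929), np.float64(246.99984446088513)) (np.float64(321.34446019930095), np.float64(249.01918672575582))
side: exp tip (np.float64(311.88881978896495), np.float64(219.9121132248376)) spot (np.float64(311.63708961457917), np.float64(248.44281151448658))
obs side tip ~ 313.1666666666667 220.33333333333334  spot ~ 313.0 248.83333333333331
side tip ray at z .1187 [0.50646136 0.06315776 0.1187    ]
```

```bash
python3 -m creep '[{"fingers":0.05,"x":0.3,"y":0.05,"z":0.01,"twist":0},{"fingers":0.05,"x":0.8,"y":0.05,"z":0.01,"twist":0},{"fingers":0.05,"x":1.3,"y":0.05,"z":0.01,"twist":0},{"fingers":0.05,"x":1.7,"y":0.05,"z":0.01,"twist":0},{"fingers":0.05,"x":1.9,"y":0.05,"z":0.01,"twist":0},{"fingers":0.05,"x":2.0,"y":0.05,"z":0.01,"twist":0},{"fingers":0.05,"x":2.0,"y":0.05,"z":0.01,"twist":0},{"fingers":0.05,"x":2.0,"y":0.05,"z":0.01,"twist":0}]'
python3 - <<'E'
from h import *
units((.5044,.0647,.118));s=telemetry.get_state();print(s["grip_width"]*87,s["ft_force"])
im=viewer.get_image("side");np.savez("C_s.npz",**im);crop(im,"pics/C_s.png",285,200,60,70,8)
im=viewer.get_image("wrist");np.savez("C_w.npz",**im);crop(im,"pics/C_w.png",270,180,110,140,4)
print(proj(im,(.5044,.0647,.028)))
E
```

```text
time: 27.32
position: [0.5051, 0.0667, 0.1297]
tool_rot: [0.005, 1.57, -0.005]
ft_force: [0.1, 0.5, -0.9]
grip_width: 0.171
pos [0.5051 0.0667 0.1297] ydir [6.1e-03 1.0e+00 3.0e-04] xdir [ 6.e-04  3.e-04 -1.e+00] units xyz [ 0.293 -0.05  -0.018] q [ 0.86  0.25 -1.15  1.88  0.25  1.17 -0.39]
14.891030221884122 [ 0.13033832  0.49427229 -0.88009208]
(np.float64(319.59433584541455), np.float64(245.2373718676739))
```

View pics/C_s.png

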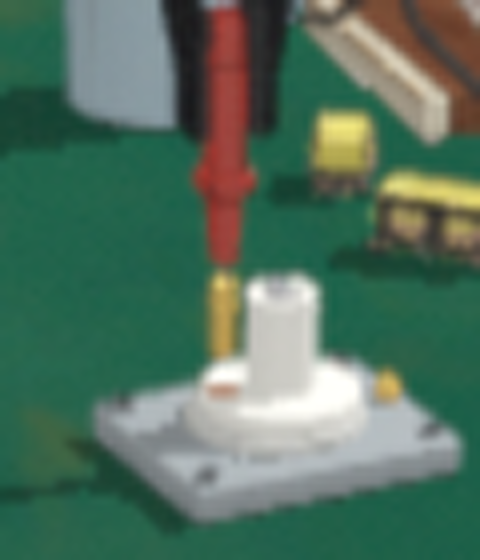

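View pics/C_w.png

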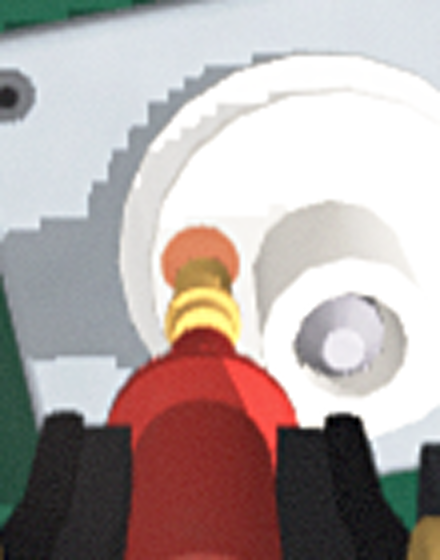

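Tip and spot line up in x (spot crop u≈201, tip ≈202); y needs about −1 mm. I approach contact in small steps, watching force.

```bash
python3 -m creep '[{"fingers":0.05,"x":0.1,"y":-0.03,"z":-0.01,"twist":0},{"fingers":0.05,"x":0.2,"y":-0.03,"z":-0.01,"twist":0},{"fingers":0.05,"x":0.25,"y":-0.03,"z":-0.01,"twist":0},{"fingers":0.05,"x":0.25,"y":-0.03,"z":-0.01,"twist":0}]'
python3 - <<'E'
from h import *
units((.5044,.0647,.118))
im=viewer.get_image("side");np.savez("D_s.npz",**im);crop(im,"pics/D_s.png",295,215,40,45,12)
im=viewer.get_image("wrist");np.savez("D_w.npz",**im);crop(im,"pics/D_w.png",285,205,75,95,6)
print(proj(im,(.5044,.0647,.028)))
E
```

```text
time: 27.75
position: [0.5039, 0.0652, 0.1188]
tool_rot: [0.005, 1.572, -0.005]
ft_force: [-0.3, 0.1, -1.4]
grip_width: 0.172
pos [0.5039 0.0652 0.1188] ydir [ 6.2e-03  1.0e+00 -2.0e-04] xdir [-9.e-04 -2.e-04 -1.e+00] units xyz [ 0.019 -0.013  0.013] q [ 0.85  0.26 -1.14  1.9   0.26  1.15 -0.4 ]
(np.float64(321.9733570322347), np.float64(247.86960166317598))
```

View pics/D_s.png

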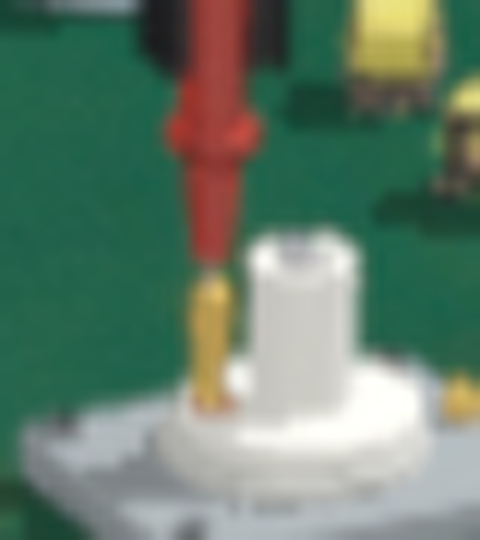

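View pics/D_w.png

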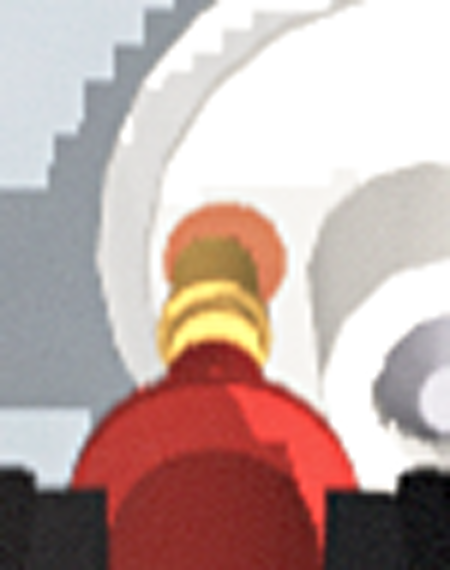

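```bash
python3 -m creep '[{"fingers":0.05,"x":0,"y":0.02,"z":0.03,"twist":0},{"fingers":0.05,"x":0,"y":0.02,"z":0.03,"twist":0},{"fingers":0.05,"x":0.03,"y":0.02,"z":0.03,"twist":0},{"fingers":0.05,"x":0.03,"y":0.02,"z":0.03,"twist":0}]'
python3 -m creep '[{"fingers":0.05,"x":0.04,"y":0,"z":0,"twist":0},{"fingers":0.05,"x":0.04,"y":0,"z":0,"twist":0}]'
python3 -m creep '[{"fingers":0.05,"x":0.04,"y":0,"z":0,"twist":0},{"fingers":0.05,"x":0.04,"y":0,"z":0,"twist":0}]'
```

```text
time: 28.18
position: [0.5055, 0.0662, 0.118]
tool_rot: [0.005, 1.571, -0.005]
ft_force: [0.3, -0.3, -0.6]
grip_width: 0.171
time: 28.35
position: [0.5056, 0.0663, 0.1165]
tool_rot: [0.005, 1.571, -0.005]
ft_force: [-0.2, -0.5, 1.2]
grip_width: 0.169
time: 28.52
position: [0.5056, 0.0663, 0.1149]
tool_rot: [0.005, 1.571, -0.005]
ft_force: [-0.0, -0.4, 2.2]
grip_width: 0.17
```

Run:
```python
from h import *
F=[];Z=[]
for i in range(6):
    im=viewer.get_image("side" if i<5 else "wrist");s=telemetry.get_state();F.append(s["ft_force"]);Z.append(s["position"])
    if i==0: crop(im,"pics/E_s.png",295,215,40,45,12)
    if i==5: crop(im,"pics/E_w.png",285,205,75,95,6)
print(np.mean(F,0).round(2),np.std(F,0).round(2),np.mean(Z,0).round(4))
```

```text
[-0.61  0.09  1.85] [0.61 0.3  0.28] [0.5056 0.0663 0.115 ]
```

View pics/E_s.png

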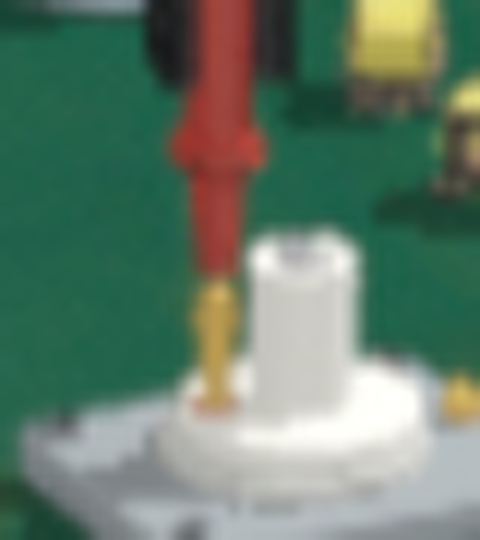

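View pics/E_w.png

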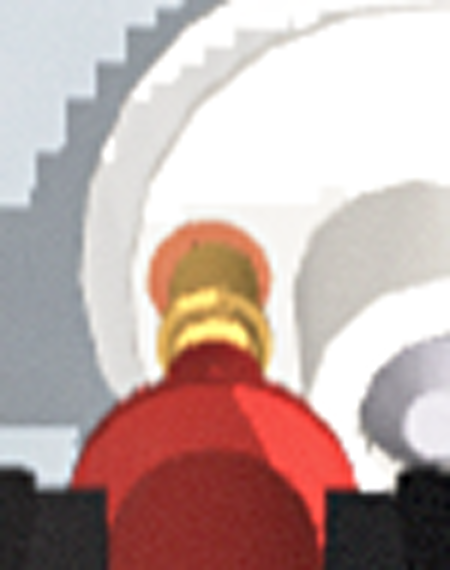

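The tip is on the spot, with net force about 2.6 N (roughly 3 mm in). I press another 2.8 mm.

```bash
python3 -m creep '[{"fingers":0.05,"x":0.035,"y":0,"z":0,"twist":0},{"fingers":0.05,"x":0.07,"y":0,"z":0,"twist":0},{"fingers":0.05,"x":0.07,"y":0,"z":0,"twist":0},{"fingers":0.05,"x":0.07,"y":0,"z":0,"twist":0}]'
python3 - <<'E'
from h import *
F=[];Z=[]
for i in range(10):
    im=viewer.get_image("side" if i<9 else "wrist");s=telemetry.get_state();F.append(s["ft_force"]);Z.append(s["position"])
    if i==0: crop(im,"pics/F_s.png",290,190,60,70,8)
    if i==9: crop(im,"pics/F_w.png",270,190,110,120,5)
print(np.mean(F,0).round(2),np.std(F,0).round(2),np.mean(Z,0).round(4),s["time"],s["grip_width"])
E
```

```text
time: 29.15
position: [0.5056, 0.0663, 0.1121]
tool_rot: [0.005, 1.571, -0.005]
ft_force: [-0.3, 0.2, 3.3]
grip_width: 0.169
[-0.41  0.29  2.49] [0.46 0.36 0.4 ] [0.5056 0.0662 0.1122] 29.65 0.1725897950195685
```

View pics/F_s.png

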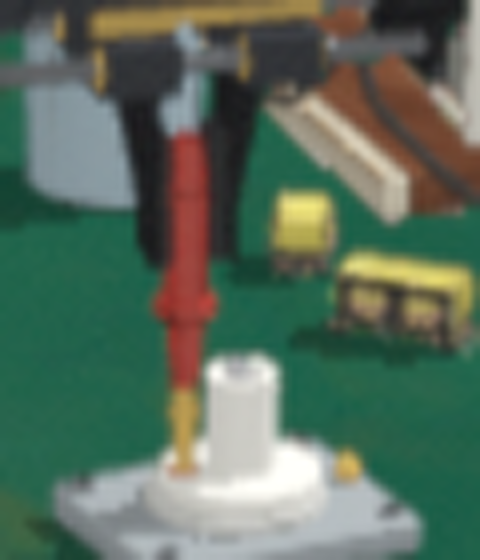

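View pics/F_w.png

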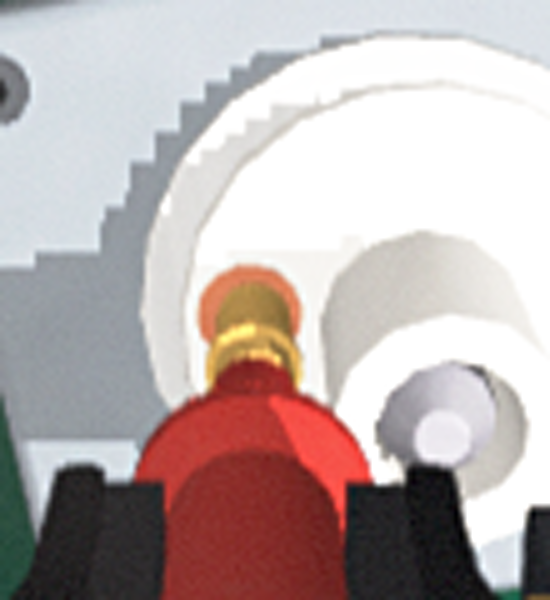

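Net force is about 3.3 N and the travel about 5.8 mm; the probe is upright, the tip is within the copper spot and the bushing still sits flat. I'm handing in.

```bash
python3 -c "
from bench import workorder
print(workorder.close_job())"
```

```text
the job is handed in; nothing more can be done
None
```

I put the white bushing flange down on the steel pin and let go of it. I then drew the red probe out of its holder and am holding it upright with its brass tip on the copper spot. The job was handed in at about 30 s, with nothing else on the bench touched.

**Last checks**
- **Bushing:** it stopped at the expected height for fully home, at about 12 N. The last pictures show it flat on the seat.
- **Probe tip:** it lies inside the copper spot in both the side and wrist views. The wrist view suggests it may be about 1 mm off centre.
- **Spring:** the net force is 3.1–3.5 N and the travel from the estimated contact height is 5.7 mm, so about half way in. I worked this out from force and arm position; the spring itself was not measured.

**What disagreed**
- **Grip on the handle:** the probe looks round in the images, so I found the gripping angle by trial grips. The final grip is flush and centred, but it read 14.6–15.1 mm, closer to the stated 15 mm (z) than 16 mm (x). A grip at right angles read 18.4 mm with the handle pushed to one side. I took that as the ridge, so I assumed the final grip is across x; the widths alone don't prove it.
- **Arm position:** readings wandered by 1–3 mm between moves, so I corrected the alignment from the pictures.

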